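# Load, lock and switch on the bench steriliser

### The job

Clear the spent culture tubes off the worktop: lay every one of them (there are three to five) flat inside the open chamber of the white bench steriliser, then close its lid. Turn the orange quarter-turn latch on its front clockwise, over its rise, until it drops into its locked detent across the lid's lip, and only then switch the steriliser on with the red locking toggle: pull the bat straight out of its lock, flip it away from you to the green side and let it spring back in. Leave the other things on the bench where they are.

Things in the scene. Friction and masses are not known exactly. Their poses are not given: they have to be found in the camera images.
- steriliser: White bench steriliser, fixed. Origin: centre of the chamber's underside, on the worktop; x points from its front (latch) to its back (hinge), y to its left, z up. Chamber 176 (x) x 200 (y) x 85 mm high, walls 8 mm; inside 160 x 184 mm, floor 22 mm up. In front a ledge (to x = -164 mm, 76 mm wide, 78 high) bears the latch; at its right a grey pod (y -102 to -190 mm, 60 high) bears the toggle.
- chamber_floor (a point): Centre of the chamber's floor (steel, flat), 22 mm above the worktop; axes as the steriliser's.
- lid_hinge (a point): Middle of the lid's hinge line, which runs along the steriliser's y: 88 mm behind the chamber's centre, 85 mm up. The axes turn with the lid: -x points from the hinge to the lid's free edge, z out of its outer face. Lid plate 176 mm (from the hinge) x 200 mm, from z = 2 (inner face) to 12 mm (outer face); a lip 60 mm wide runs on to 205 mm from the hinge.
- lid (a joint): Lid angle, rad: 0 shut on the rim; 1.6 to 1.75 at the start (standing open, leaning back), at most 1.80. A stiff friction hinge (about 0.42 Nm) holds it where it is left; it can be pushed shut with closed fingers from behind and then from above.
- latch_grip (a point): Centre of the latch's orange wing grip, on its upright axis, 123.5 mm above the worktop, 130 mm in front of the chamber's centre. Wing 48 mm long (this point's y), 12 mm thick (x), 30 mm high (15 mm above and below this point). The axes turn with the latch. A steel tongue below the wing points along +y. The shut lid's top is 97 mm above the worktop.
- latch (a joint): Latch angle, rad, growing clockwise seen from above: 0 unlocked (tongue and wing along the lid's front edge, clear of the lip), 1.571 locked (tongue over the lip of the shut lid). A spring cam resists it up to half-way (about 0.06 Nm), then drives it on into the locked detent; past about 1.2 it goes home by itself when released.
- latch_rise (a joint): How far the latch stands lifted by its cam, m: 0 in both end detents, 0.004 half-way.
- toggle_pivot (a point): Pivot of the toggle, on top of the control pod, 60 mm above the worktop; axes as the steriliser's. The bat swings about this point's y axis, in its x-z plane.
- toggle_cap (a point): Centre of the red ball grip (22 mm across) at the end of the toggle bat, 58 mm from the pivot when the bat is in; z points outward along the bat. Steel lock teeth stand on either side (y) of the bat up to 30 mm above the pod, so reach with the fingers no deeper than 20 mm below the ball's centre.
- toggle (a joint): Swing of the bat, rad: 0 off (leaning 0.45 rad to the front, -x, red lamp), 0.90 on (leaning 0.45 rad to the back, +x, green lamp). Unless the bat is pulled out, its pin stops it at about 0.13 from either end. Light friction; by its weight it leans on to the nearer end.
- toggle_bat (a joint): How far the bat is pulled out along its own axis, m: 0 in, 0.014 stop. Its pin clears the lock teeth from about 0.007 on. A spring (3 N in, 6.5 N out) pulls it back; the bat weighs 0.2 kg.
- tube_1: Spent culture tube (white cap, tan culture), about 139 mm long, body 18 mm thick and cap 20 mm, closed, 22 g. Lies on its side on the worktop. Origin at the centre of its round bottom; its z runs along the tube to the cap, and its middle is 61 mm along z. May be absent.
- tube_2: Spent culture tube (white cap, tan culture), about 139 mm long, body 18 mm thick and cap 20 mm, closed, 22 g. Lies on its side on the worktop. Origin at the centre of its round bottom; its z runs along the tube to the cap, and its middle is 61 mm along z. May be absent.
- tube_3: Spent culture tube (red cap), about 127 mm long, body 18 mm thick and cap 20 mm, closed, 22 g. Lies on its side on the worktop. Origin at the centre of its round bottom; its z runs along the tube to the cap, and its middle is 61 mm along z. May be absent.
- tube_4: Spent culture tube (white cap, pink culture), about 139 mm long, body 18 mm thick and cap 20 mm, closed, 22 g. Lies on its side on the worktop. Origin at the centre of its round bottom; its z runs along the tube to the cap, and its middle is 61 mm along z. May be absent.
- tube_5: Spent culture tube (blue cap), about 127 mm long, body 18 mm thick and cap 20 mm, closed, 22 g. Lies on its side on the worktop. Origin at the centre of its round bottom; its z runs along the tube to the cap, and its middle is 61 mm along z. May be absent.
- colony_counter: Fixed obstacle: cream colony counter behind the tubes, base 316 (x) x 240 (y) mm, 60 high, origin under its centre; a lamp ring on an arm overhangs it to x = -150 mm, y -70 to +80 mm, 255 mm above the worktop and higher. Keep the hand in front of it.
- iodine_bottle: Bystander: amber bottle with red cap, 44 mm wide, 86 mm high; origin under its centre.
- saline_bottle: Bystander: clear bottle with blue cap, 68 mm wide, 132 mm high; origin under its centre.
- red_marker: Bystander: marker pen with red cap, 136 mm long, lying.

How it is judged:
By the outcome, as a careful person would: the job done as asked, in the order asked, and still so for the second after the job is handed in, with the robot touching nothing.
Of tube_1, tube_2, tube_3, tube_4, tube_5 only 3 to 5 are there at a start; the rules pass over those that are not, and their reading is None.
At some moment in a run one of tube_1, tube_2, tube_3, tube_4, tube_5 may be knocked a few centimetres aside while the robot is not near it.
Once in a run the grip may slacken for a moment while it holds something.
It also fails if it takes over 210 s, if anything falls off the work surface, if the arm or the gripper's body presses on something with over 40 N, if the wrist force passes 120 N, or if a joint passes its speed limit or range.

### The arm

A 6-joint arm with a two-finger parallel gripper is mounted at the origin on a cart in front of the work surface, level with it; the furniture and walls round the work are solid. World frame = base frame: x ahead of the robot, y to its left, z up, the work surface at z = 0. Lengths are in m, angles in degrees, forces in N, time in s.
With the tool pointing down it reaches from about 0.375 to 0.9 m from the base axis. Payload 3.1 kg.
Tool frame: the origin (TCP) lies midway between the tips of the shut fingers; the grasp point (between the pads) lies bot.hold_point_z behind it (bot.hold_point_z is the distance from the TCP to the grasp point, in m); z points along the fingers, y is the direction in which the jaws open and shut (so a half turn about z gives the same grasp; the last joint's range is limited). The gripper opens to 87 mm and grips with 3 to 60 N. Pads are 19 mm wide; open, the fingers measure 117 mm over their backs; the gripper's body (75 mm by 190 mm) begins 51 mm behind the grasp point.
Start: joints at [-82.477, 30.224, 82.088, -0, 67.689, -10.227], TCP at [0.191, -0.595, 0.187] pointing down, gripper open.
Joint ranges: [-176.69, 176.69], [-43.24, 126.21], [12.49, 139.97], [-82, 262], [0, 151.66], [-163.58, 163.58]. Speed limits (degrees/s): [159.86, 159.86, 180, 180, 180, 180].

### API

Orientations are given as a 3x3 rotation matrix whose columns are the frame's x, y, z axes.
In Python, from rig import bot, vision, hand_in gives the robot as it stands. The module is installed in compiled form; this text tells all that it offers.
- The arm moves only by the shell command python3 -m handwheel 'ROWS'. ROWS is JSON, a list of rows, each an object of numbers: "hand": the gripper's target within -1 to 1 (fully open at 1, half-way at 0, shut at -1); "dx", "dy", "dz": the shift along the world's x, y, z in cm; "wx", "wy", "wz": the turn, a rotation vector about the world's x, y, z in rad. In form: [{"hand": .., "dx": .., "dy": .., "dz": .., "wx": .., "wy": .., "wz": ..}, ...]. A call has 1 to 10 rows; each row shifts and turns the commanded pose from where the row before left it; what a row does not reach is not made up. A row lasts 1/10 s, in which the tool goes at most 50 mm and 8.59 degrees, less where a joint would pass 70% of its speed; a pose out of reach is approached as far as the arm can. A call with a gripper value outside its range is refused whole. The fingers move at their own pace and stop on an object; the grip force is fixed at half the most. Time passes only in rows, so rows that do not move let the fingers close. It gives the time, the measured TCP pose, the force and the opening at its end, in the units of the state.
- bot.read_state(): the state, without advancing time (a new reading comes with each control period).
- vision.capture(name): name is "scene" or "top"; returns (picture, depth): 480x640x3 uint8, red, green, blue; 480x640 float32, m along the optical axis (not along the pixel's ray), 0 where there is no reading.
- vision.get_calibration(name): a dict with "fx", "fy", "cx", "cy" (pixels), "rvec" (rotation vector, rad) and "tvec" (3), from world to camera coordinates, as OpenCV has them. Camera axes: x right, y down, z forward; pixel columns grow to the right and rows downward; lengths in m; the calibration is good to about 2 mm. A picture is of the moment at which its call begins. get_calibration takes no time and is no camera call.
- hand_in(): hands the job in, once; it reports no verdict.
The state is a dict: "time_s": time; "joint_positions": joint angles; "qvel": joint speeds; "tau": joint torques, N m; "position": TCP position; "tcp_rot": TCP orientation; "force": force on the tool from outside, world axes, zero at the start; "moment": the same for the moment, N m; "opening": opening from 0.0 (shut) to 1.0 (fully open).
Only numpy, scipy, OpenCV 4.12 (cv2) and the standard library are available. Lean on these libraries where they do the work, as an engineer would, in place of code of your own. Each camera call takes 0.05 s, during which the arm holds its last target.

## Working session

There is one attempt and no reset: what is moved stays moved. The work goes in short steps, Python scripts to look and compute and a shell command to move; the robot and the scene stay as the last step left them, time stands still between calls to the robot, and variables do not carry over. Pictures are saved under pics/ and viewed, and the job is handed in when it is done.

```bash
mkdir -p pics; cat > h.py <<'E'
import numpy as np, cv2
from rig import bot, vision
def cam(n):
    c=vision.get_calibration(n); K=np.array([[c['fx'],0,c['cx']],[0,c['fy'],c['cy']],[0,0,1]])
    R=cv2.Rodrigues(np.array(c['rvec'],float))[0]; t=np.array(c['tvec'],float).ravel(); return K,R,t
def cap(n,f=None):
    p,d=vision.capture(n)
    if f: cv2.imwrite('pics/'+f,p[:,:,::-1])
    return p,d
def ray(n,u,v):
    K,R,t=cam(n); d=R.T@np.linalg.inv(K)@np.array([u,v,1.]); return -R.T@t,d
def plane(n,u,v,z):
    o,d=ray(n,u,v); return o+d*(z-o[2])/d[2]
def pts(n,depth):
    K,R,t=cam(n); v,u=np.mgrid[:480,:640]
    c=np.stack([(u-K[0,2])/K[0,0]*depth,(v-K[1,2])/K[1,1]*depth,depth],-1)
    return (c-t)@R
def proj(n,P):
    K,R,t=cam(n); c=R@np.array(P,float)+t; c=K@c; return c[:2]/c[2]
def st():
    s=bot.read_state(); print('t',round(s['time_s'],2),'pos',np.round(s['position'],4),'F',np.round(s['force'],1),'op',round(s['opening'],3)); print(np.round(s['tcp_rot'],3).tolist(), np.round(s['joint_positions'],1))
E
python3 - <<'E'
from h import *
st(); print(bot.hold_point_z)
for n in('scene','top'):
    p,d=cap(n,n+'0.png'); K,R,t=cam(n); print(n,K[0,0],K[1,1],-R.T@t,np.round(R,3).tolist(),(d>0).mean())
E
```

```text
t 0.0 pos [ 0.1905 -0.5944  0.1863] F [-0.5 -0.7  0.3] op 1.001
[[0.952, 0.305, -0.0], [0.305, -0.952, 0.002], [0.0, -0.002, -1.0]] [-82.5  30.3  82.2  -0.   67.7 -10.2]
0.0187
scene 438.4030204432808 438.4030204432808 [-0.06927801  0.48456335  0.71684426] [[-0.603, -0.798, -0.007], [-0.492, 0.378, -0.784], [0.628, -0.47, -0.621]] 0.9959765625
top 497.8160276716919 497.8160276716919 [0.41245337 0.01454986 1.45703375] [[0.005, -1.0, -0.015], [-0.996, -0.004, -0.091], [0.091, 0.016, -0.996]] 0.995751953125
```

View pics/scene0.png

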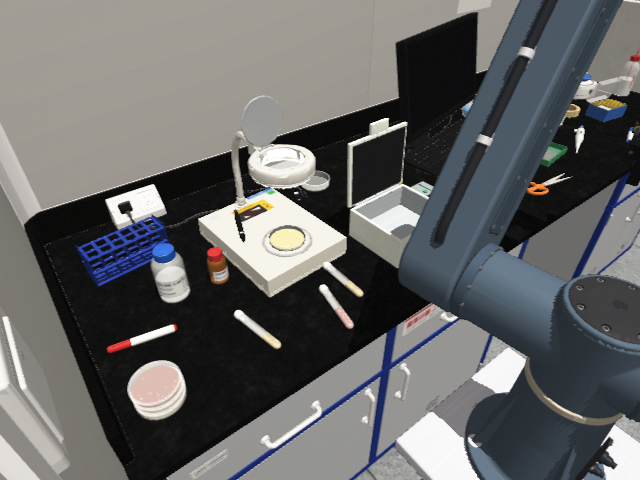

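View pics/top0.png

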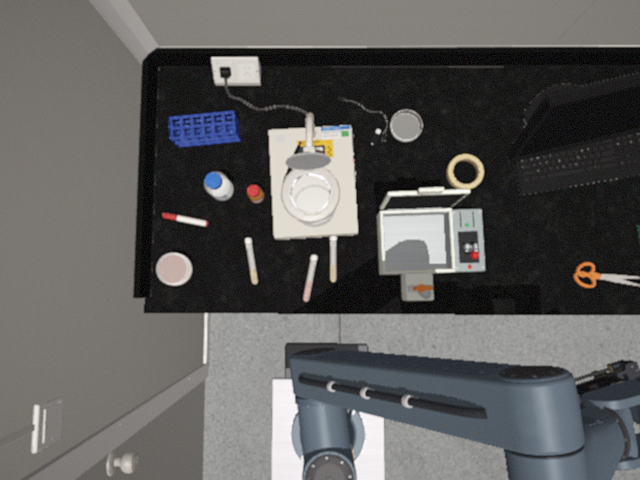

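Three tubes seen: top-view pixels (251,260), (310,277) pink, (333,259), all in front of the counter; the steriliser stands at about (415,240) with the latch at (420,289) and the toggle at (473,255). Now to measure them.

```bash
python3 - <<'E'
from h import *
p,d=cap('top'); q,e=cap('scene')
c=p[180:315,225:500]; cv2.imwrite('pics/topz.png',cv2.resize(c,None,fx=2.9,fy=2.9,interpolation=cv2.INTER_CUBIC)[:,:,::-1])
P=pts('top',d); Q=pts('scene',e)
def comps(n,img,X,zlo,zhi,box):
    m=((X[...,2]>zlo)&(X[...,2]<zhi)&(X[...,0]>box[0])&(X[...,0]<box[1])&(X[...,1]>box[2])&(X[...,1]<box[3])).astype(np.uint8)
    k,l,s,ce=cv2.connectedComponentsWithStats(m)
    for i in range(1,k):
        if s[i,4]<60: continue
        y=X[l==i]; r=cv2.minAreaRect((y[:,:2]*1000).astype(np.float32)); print(n,s[i],'cent',np.round(y.mean(0),3),'zmax',np.round(np.percentile(y[:,2],95),4),'rect',np.round(r[0],1),np.round(r[1],1),round(r[2],1), img[l==i].mean(0).astype(int))
comps('top',p,P,.007,.05,(.3,.56,-.12,.5)); comps('scene',q,Q,.007,.05,(.3,.56,-.12,.5))
tab=(abs(P[...,2])<.02)&(P[...,0]>.35); print('table z',np.median(P[tab][:,2])); tab=(abs(Q[...,2])<.02); print(np.median(Q[tab][:,2]))
E
```

```text
top [245 237  13  47 285] cent [0.491 0.222 0.016] zmax 0.0219 rect [490.8 224.3] [137.2  21.4] 10.1 [189 182 171]
top [276 236  36   3  63] cent [0.557 0.103 0.031] zmax 0.0482 rect [557.9  99.8] [  3.5 101.4] 3.4 [180 174 161]
top [329 237   8  45 298] cent [ 0.496 -0.015  0.016] zmax 0.0218 rect [494.9 -13.4] [128.2  20.3] 0.0 [185 177 165]
top [163 253  30  32 257] cent [0.458 0.417 0.039] zmax 0.0496 rect [458.3 425.5] [59.4 89.5] 66.2 [197 186 179]
top [304 254  16  47 289] cent [0.443 0.051 0.016] zmax 0.0218 rect [441.7  47.6] [ 25.6 136.2] 79.5 [190 176 171]
top [157 260  13  17  69] cent [0.467 0.471 0.048] zmax 0.0499 rect [465.  468.8] [45.6 33.9] 3.7 [193 174 169]
scene [ 265  253   99   44 1145] cent [0.535 0.053 0.025] zmax 0.0473 rect [493.4  64.4] [182.7 134.4] 89.3 [191 185 169]
scene [319 284  35  45 409] cent [0.432 0.056 0.015] zmax 0.0185 rect [437.3  52.9] [ 18.6 136.5] 79.4 [203 185 178]
scene [234 310  48  39 481] cent [0.481 0.225 0.015] zmax 0.0184 rect [485.5 224.2] [136.2  18.3] 9.9 [208 201 185]
scene [128 360  54  31 415] cent [0.476 0.438 0.049] zmax 0.0499 rect [474.2 435.1] [86.7 59.2] 56.1 [219 197 188]
scene [ 130  374   57   45 1077] cent [0.429 0.446 0.033] zmax 0.0498 rect [440.1 444.3] [90.6 51.5] 82.1 [213 202 191]
table z 0.0006576302623032172
-0.00046216132188720265
```

View pics/topz.png

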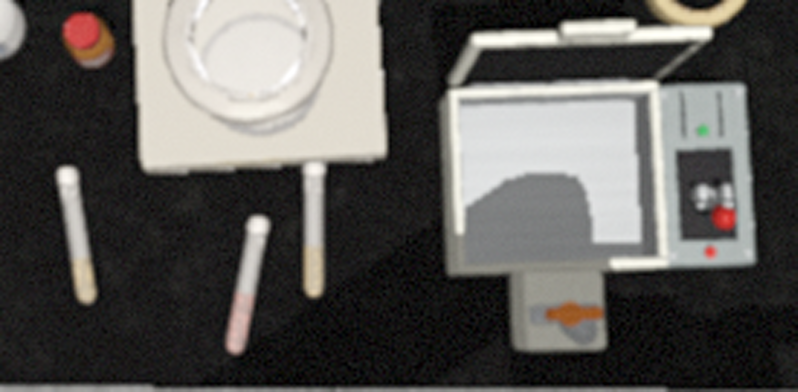

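```bash
cat > ster.py <<'E'
from h import *
p,d=cap('top'); P=pts('top',d)
X=P.reshape(-1,3); C=p.reshape(-1,3).astype(int)
def box(zl,zh,b=(.35,.75,-.42,-.05)):
    return (X[:,2]>zl)&(X[:,2]<zh)&(X[:,0]>b[0])&(X[:,0]<b[1])&(X[:,1]>b[2])&(X[:,1]<b[3])
m=box(.075,.092); im=m.reshape(480,640).astype(np.uint8)
k,l,s,ce=cv2.connectedComponentsWithStats(im)
for i in range(1,k):
    if s[i,4]<40: continue
    y=P[l==i]; r=cv2.minAreaRect((y[:,:2]*1000).astype(np.float32)); print('rim',s[i],np.round(y.mean(0),4),np.round(r[0],1),np.round(r[1],1),r[2])
m=box(.05,.066); y=X[m]; r=cv2.minAreaRect((y[:,:2]*1000).astype(np.float32)); print('pod',len(y),y.mean(0),r)
m=box(.01,.035,(.45,.66,-.32,-.1)); y=X[m]; print('floor',len(y),np.median(y[:,2]))
H=cv2.cvtColor(p,cv2.COLOR_RGB2HSV).reshape(-1,3)
r=box(.08,.16)&(H[:,1]>130)
red=r&((H[:,0]<6)|(H[:,0]>172)); org=r&(H[:,0]>=7)&(H[:,0]<22)
for n,mm in(('red',red),('org',org)):
    y=X[mm]; print(n,len(y),np.round(y.mean(0),4),np.round(np.percentile(y,[2,98],0),4).tolist(), cv2.minAreaRect((y[:,:2]*1000).astype(np.float32)))
    v,u=np.divmod(np.where(mm)[0],640); print(u.mean(),v.mean())
E
python3 ster.py
```

```text
rim [ 380  207   76   82 1219] [ 0.5236 -0.2475  0.0828] [ 523.  -247.2] [220.2 201.2] 2.111881971359253
rim [465 244  13   8  41] [ 0.5224 -0.387   0.0858] [ 524.5 -392.6] [19.1 30. ] 5.032273292541504
rim [406 288  28  13 217] [ 0.3926 -0.2511  0.081 ] [ 395.3 -251.5] [29.8 75.5] 2.80684494972229
pod 2164 [ 0.58219158 -0.27559293  0.05936937] ((542.2896728515625, -214.33091735839844), (436.5128479003906, 306.80767822265625), 72.2510986328125)
floor 3041 0.022799648885910358
red 45 [ 0.5022 -0.3903  0.1192] [[0.4932, -0.3984, 0.1101], [0.5115, -0.3835, 0.1258]] ((502.15667724609375, -391.0365905761719), (17.988399505615234, 15.567147254943848), 71.4867172241211)
474.02222222222224 254.44444444444446
org 84 [ 0.4124 -0.2495  0.1304] [[0.4039, -0.2709, 0.1053], [0.4199, -0.2276, 0.1413]] ((411.8567199707031, -249.64703369140625), (16.22879409790039, 46.23176574707031), 0.4899154305458069)
422.6547619047619 287.8333333333333
```

```bash
python3 - <<'E'
from h import *
p,d=cap('top'); P=pts('top',d); X=P.reshape(-1,3)
c0=np.array([.543,-.245]); th=np.radians(2.4)
for it in range(4):
    R=np.array([[np.cos(th),-np.sin(th)],[np.sin(th),np.cos(th)]]); L=(X[:,:2]-c0)@R
    m=(X[:,2]>.08)&(X[:,2]<.09)
    # outer left rim edge (y) per x-bin and inner edges; rim strips centre y=+96, front x=-84
    a=m&(abs(L[:,1]-96)>-1)
    Ls=L*1000
    le=m&(abs(Ls[:,1]-96)<9)&(abs(Ls[:,0])<75); ri=m&(abs(Ls[:,1]+96)<9)&(abs(Ls[:,0])<75)
    fr=m&(abs(Ls[:,0]+84)<9)&(abs(Ls[:,1])<90)&(abs(Ls[:,1])>42); bk=m&(abs(Ls[:,0]-84)<9)&(abs(Ls[:,1])<85)
    out={}
    for n,mm,i,j in(('le',le,0,1),('ri',ri,0,1),('fr',fr,1,0),('bk',bk,1,0)):
        f=np.polyfit(Ls[mm,i],Ls[mm,j],1); out[n]=f; print(n,mm.sum(),np.round(f,3),end=' ')
    print()
    dy=(out['le'][1]+out['ri'][1])/2; dx=(out['fr'][1]+out['bk'][1])/2
    th+=np.mean([out['le'][0],out['ri'][0],-out['fr'][0]])*0.8
    c0=c0+R@np.array([dx,dy])/1000
    print(c0,np.degrees(th))
# lid points
R=np.array([[np.cos(th),-np.sin(th)],[np.sin(th),np.cos(th)]]); 
q,e=cap('scene'); Q=pts('scene',e).reshape(-1,3)
for n,Y in(('top',X),('scene',Q)):
    L=np.c_[(Y[:,:2]-c0)@R,Y[:,2]]*1000
    m=(abs(L[:,1])<110)&(L[:,2]>120)&(L[:,2]<310)&(L[:,0]>40)&(L[:,0]<200)
    y=L[m]; print(n,len(y),np.round(np.percentile(y,[1,99],0),0).tolist(),np.degrees(np.arctan(np.polyfit(y[:,2],y[:,0],1)[0])))
E
```

```text
le 162 [-4.0000e-03  9.4354e+01] ri 170 [-7.0000e-03 -9.6254e+01] fr 104 [ 4.0000e-03 -8.3182e+01] bk 200 [7.0000e-03 8.4329e+01] 
[ 0.54361282 -0.24592541] 2.159051892885714
le 162 [-0.  95.3] ri 169 [-4.0000e-03 -9.5287e+01] fr 99 [ 1.0000e-03 -8.3688e+01] bk 200 [3.0000e-03 8.3778e+01] 
[ 0.54365747 -0.24591677] 2.0913772386261225
le 162 [1.0000e-03 9.5294e+01] ri 170 [-2.0000e-03 -9.5313e+01] fr 99 [ -0.    -83.733] bk 199 [2.000e-03 8.373e+01] 
[ 0.54365631 -0.24592643] 2.088916779033843
le 162 [1.0000e-03 9.5303e+01] ri 170 [-2.0000e-03 -9.5303e+01] fr 99 [-1.0000e-03 -8.3731e+01] bk 199 [2.0000e-03 8.3731e+01] 
[ 0.5436563  -0.24592642] 2.0884190211051172
top 1341 [[89.0, -96.0, 123.0], [107.0, 99.0, 292.0]] 4.490410694060687
scene 3189 [[85.0, -96.0, 121.0], [101.0, 100.0, 287.0]] 3.2047938798084306
```

```bash
python3 -m handwheel '[{"hand":0.2,"dz":3},{"hand":0.2,"dz":3},{"hand":0.2,"dx":2.1,"dy":4.2,"wz":-0.03},{"hand":0.2,"dx":2.1,"dy":4.2,"wz":-0.03},{"hand":0.2,"dx":2.1,"dy":4.2,"wz":-0.03},{"hand":0.2,"dx":2.1,"dy":4.2,"wz":-0.03},{"hand":0.2,"dx":2.1,"dy":4.2,"wz":-0.03},{"hand":0.2,"dx":2.1,"dy":4.2,"wz":-0.03},{"hand":0.2,"dx":2.1,"dy":4.2,"wz":-0.03},{"hand":0.2,"dx":2.1,"dy":4.2,"wz":-0.03}]'
python3 -c "from h import *;st()"
```

```text
t 0.35 pos [ 0.1906 -0.5951  0.187 ] F [-0.4  0.7  0.1] op 1.002
[[0.952, 0.305, -0.0], [0.305, -0.952, 0.0], [0.0, -0.0, -1.0]] [-82.5  30.2  82.1   0.   67.7 -10.2]invalid input
```

```bash
python3 -m handwheel '[{"hand":0.2,"dx":0,"dy":0,"dz":3.0,"wx":0,"wy":0,"wz":0},{"hand":0.2,"dx":0,"dy":0,"dz":3.0,"wx":0,"wy":0,"wz":0}]'
python3 -c "from h import *;st()"
```

```text
time_s: 0.55
position: [0.1904, -0.5943, 0.2467]
tcp_rot: [[0.952, 0.305, -0.0], [0.305, -0.952, 0.003], [0.001, -0.003, -1.0]]
force: [-0.6, -0.9, 0.4]
opening: 0.896
t 0.55 pos [ 0.1904 -0.5943  0.2467] F [-0.6 -0.9  0.4] op 0.896
[[0.952, 0.305, -0.0], [0.305, -0.952, 0.003], [0.001, -0.003, -1.0]] [-82.5  26.9  78.    0.   75.3 -10.2]
```

```bash
python3 -m handwheel '[{"hand":0.2,"dx":2.1,"dy":4.2,"dz":0,"wx":0,"wy":0,"wz":-0.03},{"hand":0.2,"dx":2.1,"dy":4.2,"dz":0,"wx":0,"wy":0,"wz":-0.03},{"hand":0.2,"dx":2.1,"dy":4.2,"dz":0,"wx":0,"wy":0,"wz":-0.03},{"hand":0.2,"dx":2.1,"dy":4.2,"dz":0,"wx":0,"wy":0,"wz":-0.03},{"hand":0.2,"dx":2.1,"dy":4.2,"dz":0,"wx":0,"wy":0,"wz":-0.03},{"hand":0.2,"dx":2.1,"dy":4.2,"dz":0,"wx":0,"wy":0,"wz":-0.03},{"hand":0.2,"dx":2.1,"dy":4.2,"dz":0,"wx":0,"wy":0,"wz":-0.03},{"hand":0.2,"dx":2.1,"dy":4.2,"dz":0,"wx":0,"wy":0,"wz":-0.03},{"hand":0.2,"dx":2.1,"dy":4.2,"dz":0,"wx":0,"wy":0,"wz":-0.03},{"hand":0.2,"dx":2.1,"dy":4.2,"dz":0,"wx":0,"wy":0,"wz":-0.03}]'
```

```text
time_s: 1.55
position: [0.4012, -0.1735, 0.2476]
tcp_rot: [[1.0, 0.008, 0.001], [0.008, -1.0, -0.001], [0.001, 0.001, -1.0]]
force: [0.1, -0.8, -0.2]
opening: 0.597
```

```bash
python3 -m handwheel '[{"hand":0.2,"dx":2.1,"dy":4.0,"dz":0,"wx":0,"wy":0,"wz":-0.008},{"hand":0.2,"dx":2.1,"dy":4.0,"dz":0,"wx":0,"wy":0,"wz":0},{"hand":0.2,"dx":2.1,"dy":4.0,"dz":0,"wx":0,"wy":0,"wz":0},{"hand":0.2,"dx":2.0,"dy":4.0,"dz":0,"wx":0,"wy":0,"wz":0},{"hand":0.2,"dx":0,"dy":0,"dz":-4.5,"wx":0,"wy":0,"wz":0},{"hand":0.2,"dx":0,"dy":0,"dz":-4.5,"wx":0,"wy":0,"wz":0},{"hand":0.2,"dx":0,"dy":0,"dz":-4.5,"wx":0,"wy":0,"wz":0},{"hand":0.2,"dx":0,"dy":0,"dz":-4.0,"wx":0,"wy":0,"wz":0},{"hand":0.2,"dx":0,"dy":0,"dz":0,"wx":0,"wy":0,"wz":0}]'
python3 - <<'E'
from h import *
q,e=cap('scene'); cv2.imwrite('pics/s1.png',cv2.resize(q[200:400,200:460],None,fx=3,fy=3)[:,:,::-1]); p,d=cap('top','t1.png')
E
```

```text
time_s: 2.45
position: [0.4793, -0.0141, 0.068]
tcp_rot: [[1.0, 0.002, -0.011], [0.002, -1.0, 0.003], [-0.011, -0.003, -1.0]]
force: [-0.2, 0.0, -0.6]
opening: 0.601
```

View pics/s1.png

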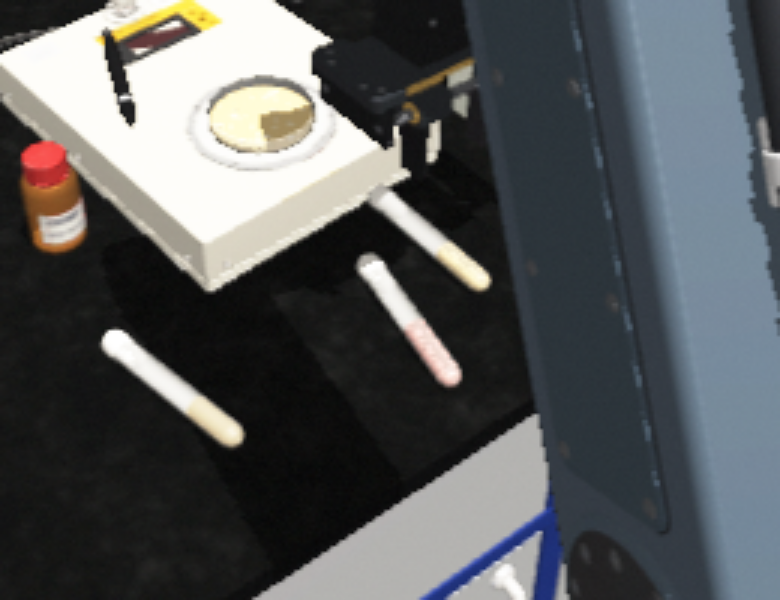

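```bash
cat > tubes.py <<'E'
from h import *
for n in('top','scene'):
    p,d=cap(n); X=pts(n,d); img=p
    box=(.3,.556,-.14,.36)
    m=((X[...,2]>.006)&(X[...,2]<.026)&(X[...,0]>box[0])&(X[...,0]<box[1])&(X[...,1]>box[2])&(X[...,1]<box[3])).astype(np.uint8)
    k,l,s,ce=cv2.connectedComponentsWithStats(m)
    for i in range(1,k):
        if s[i,4]<60: continue
        y=X[l==i]; r=cv2.minAreaRect((y[:,:2]*1000).astype(np.float32)); print(n,s[i],'cent',np.round(y.mean(0),3),'z95',np.round(np.percentile(y[:,2],95),4),'rect',np.round(r[0],1),np.round(r[1],1),round(r[2],1))
E
python3 tubes.py; python3 -c "
from h import *
st(); print(proj('scene',bot.read_state()['position']))
print(proj('scene',[.48,-.013,.02]),proj('scene',[.557,-.013,.01]))"
```

```text
top [245 238  14  47 287] cent [0.49  0.222 0.016] z95 0.0224 rect [488.7 221.1] [136.2  22. ] 11.8
scene [324 262  40  35 354] cent [ 0.488 -0.011  0.014] z95 0.0185 rect [490.5 -13.2] [129.   17.4] 0.0
scene [268 273  38  24 186] cent [0.553 0.112 0.016] z95 0.0247 rect [551.9 102.2] [  8.  103.8] 0.3
scene [319 284  35  45 413] cent [0.433 0.056 0.015] z95 0.0185 rect [437.1  52.7] [ 18.7 136.1] 79.3
scene [234 310  48  39 490] cent [0.481 0.225 0.015] z95 0.0187 rect [485.1 223.6] [136.8  18.9] 10.3
t 2.65 pos [ 0.4855 -0.0157  0.0742] F [-0.2 -0.1  0.1] op 0.602
[[1.0, 0.002, 0.004], [0.002, -1.0, -0.001], [0.004, 0.001, -1.0]] [-15.1  30.1 108.    0.   41.6  74.8]
[346.70850756 259.24788241]
[346.47043439 278.76990782] [325.83209236 264.46238255]
```

View pics/t1.png

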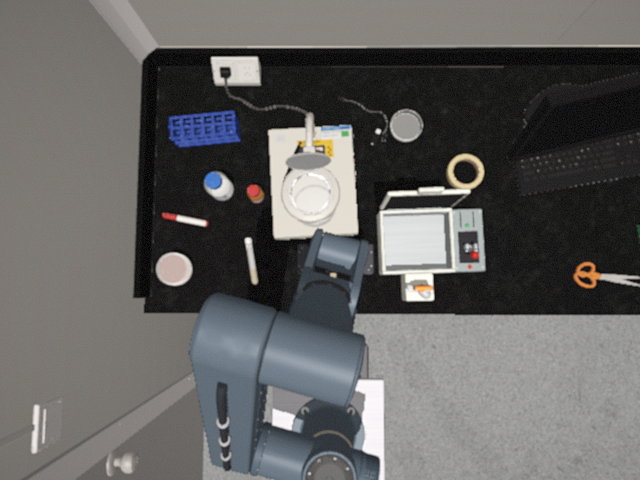

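```bash
python3 -m handwheel '[{"hand":0.2,"dx":0,"dy":0.2,"dz":-3.5,"wx":0,"wy":0,"wz":0},{"hand":0.2,"dx":0,"dy":0,"dz":-2.5,"wx":0,"wy":0,"wz":0},{"hand":0.2,"dx":0,"dy":0,"dz":-1.1,"wx":0,"wy":0,"wz":0},{"hand":0.2,"dx":0,"dy":0,"dz":0,"wx":0,"wy":0,"wz":0},{"hand":-1,"dx":0,"dy":0,"dz":0,"wx":0,"wy":0,"wz":0},{"hand":-1,"dx":0,"dy":0,"dz":0,"wx":0,"wy":0,"wz":0},{"hand":-1,"dx":0,"dy":0,"dz":0,"wx":0,"wy":0,"wz":0},{"hand":-1,"dx":0,"dy":0,"dz":0,"wx":0,"wy":0,"wz":0},{"hand":-1,"dx":0,"dy":0,"dz":0,"wx":0,"wy":0,"wz":0},{"hand":-1,"dx":0,"dy":0,"dz":0,"wx":0,"wy":0,"wz":0}]'
```

```text
time_s: 3.65
position: [0.4836, -0.0132, 0.0014]
tcp_rot: [[1.0, 0.002, 0.0], [0.002, -1.0, -0.0], [0.0, 0.0, -1.0]]
force: [-0.4, 0.4, 0.2]
opening: 0.138
```

```bash
python3 -m handwheel '[{"hand":-1,"dx":0,"dy":0,"dz":0,"wx":0,"wy":0,"wz":0},{"hand":-1,"dx":0,"dy":0,"dz":0,"wx":0,"wy":0,"wz":0},{"hand":-1,"dx":0,"dy":0,"dz":0,"wx":0,"wy":0,"wz":0}]'
```

```text
time_s: 3.95
position: [0.4835, -0.0132, 0.0012]
tcp_rot: [[1.0, 0.002, -0.0], [0.002, -1.0, 0.0], [-0.0, -0.0, -1.0]]
force: [-0.3, -0.3, -0.2]
opening: 0.008
```

```bash
python3 tubes.py; python3 - <<'E'
from h import *
q,e=cap('scene'); cv2.imwrite('pics/s2.png',cv2.resize(q[200:400,200:460],None,fx=3,fy=3)[:,:,::-1])
E
```

```text
top [245 238   9  15  89] cent [0.536 0.23  0.016] z95 0.022 rect [534.7 230.4] [45.6 17.9] 10.5
scene [330 266  34  31 304] cent [ 0.479 -0.011  0.014] z95 0.0182 rect [481.8 -13. ] [110.9  17. ] 0.5
scene [268 271  40  26 207] cent [0.553 0.109 0.017] z95 0.025 rect [552.3  98.9] [  7.1 109.6] 1.0
scene [319 284  35  45 419] cent [0.432 0.056 0.015] z95 0.0185 rect [435.9  52.2] [ 20. 136.] 79.8
scene [234 310  48  39 492] cent [0.481 0.225 0.015] z95 0.0185 rect [485. 224.] [134.9  18.9] 10.8
```

View pics/s2.png

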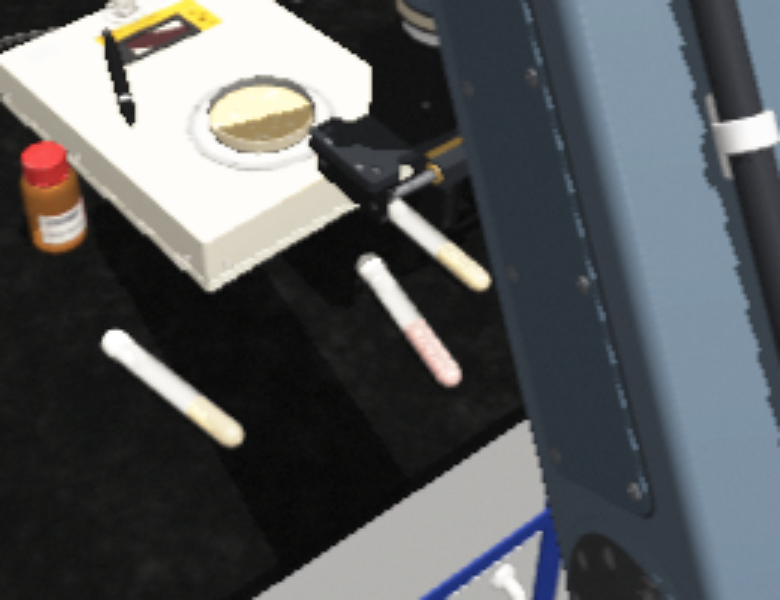

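```bash
python3 - <<'E'
from h import *
for z in(0,.02,.07,.15): print(z,proj('scene',[.4835,-.0132,z]))
q,e=cap('scene'); Q=pts('scene',e)
for u,v in((320,250),(330,262),(333,258),(345,258),(350,250),(310,243),(322,262)): print(u,v,np.round(Q[v,u],3),q[v,u])
cv2.imwrite('pics/s3.png',cv2.resize(q[220:310,290:380],None,fx=6,fy=6)[:,:,::-1])
E
```

```text
0 [345.25693434 284.15797054]
0.02 [345.55729605 277.90615047]
0.07 [346.34140509 261.58546627]
0.15 [347.70449196 233.21376112]
320 250 [0.475 0.067 0.15 ] [65 69 73]
330 262 [ 0.568 -0.035 -0.001] [17 17 19]
333 258 [0.444 0.058 0.145] [172 167 153]
345 258 [0.451 0.021 0.121] [143 126 101]
350 250 [0.456 0.003 0.13 ] [70 72 74]
310 243 [0.507 0.069 0.148] [40 42 45]
322 262 [0.453 0.079 0.139] [31 33 35]
```

View pics/s3.png

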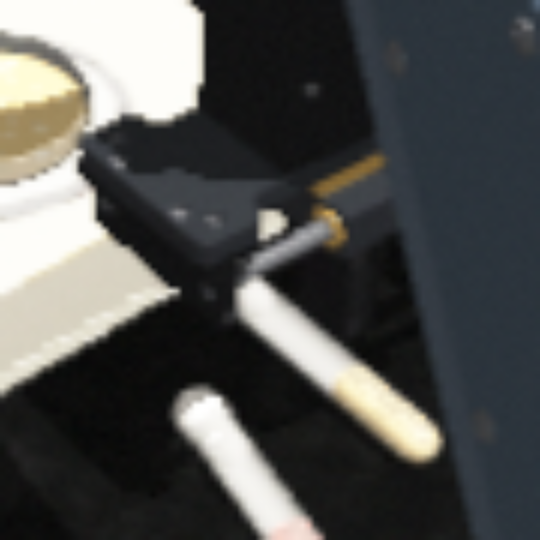

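```bash
python3 - <<'E'
from h import *
st()
q,e=cap('scene','s4.png'); Q=pts('scene',e)
m=(Q[...,0]>.36)&(Q[...,0]<.55)&(Q[...,1]>-.14)&(Q[...,1]<.14)&(Q[...,2]>.025)&~((Q[...,0]>.54)&(Q[...,2]<.08))
y=Q[m]; print(len(y)); h=np.histogram(y[:,2],bins=np.arange(.02,.4,.02)); print(h)
v,u=np.where(m&(Q[...,2]<.12)); 
for a,b in list(zip(u,v))[::12]: print(a,b,np.round(Q[b,a],3),q[b,a])
E
```

```text
t 4.15 pos [ 0.4835 -0.0132  0.0012] F [ 0.3 -1.  -0.2] op 0.007
[[1.0, 0.002, -0.0], [0.002, -1.0, 0.0], [-0.0, -0.0, -1.0]] [-14.8  38.3 110.3   0.   31.4  75.1]
3179
(array([ 17,  74,  75,   6, 195, 300, 751, 189, 176, 382,  84, 105, 105,
        37,  80, 166, 185, 164]), array([0.02, 0.04, 0.06, 0.08, 0.1 , 0.12, 0.14, 0.16, 0.18, 0.2 , 0.22,
       0.24, 0.26, 0.28, 0.3 , 0.32, 0.34, 0.36, 0.38]))
354 247 [ 0.467 -0.019  0.12 ] [61 62 61]
339 254 [0.471 0.02  0.117] [31 31 33]
341 255 [0.466 0.018 0.117] [40 37 35]
342 256 [0.462 0.02  0.118] [91 79 57]
341 257 [0.467 0.017 0.11 ] [104 105 107]
352 258 [0.445 0.006 0.117] [42 44 47]
347 259 [0.447 0.018 0.119] [120  96  59]
315 260 [0.486 0.072 0.118] [16 16 16]
354 260 [ 0.471 -0.025  0.077] [17 17 17]
347 261 [0.447 0.018 0.113] [36 37 40]
317 262 [0.479 0.072 0.117] [18 18 18]
348 262 [0.444 0.017 0.112] [40 41 45]
338 263 [0.45  0.04  0.117] [38 39 40]
352 263 [ 0.47  -0.018  0.072] [17 18 18]
345 264 [ 0.473 -0.     0.077] [16 15 16]
319 265 [0.472 0.073 0.115] [19 19 20]
348 265 [ 0.472 -0.008  0.07 ] [23 23 24]
330 266 [0.451 0.061 0.12 ] [82 83 85]
350 266 [ 0.472 -0.015  0.064] [27 28 28]
342 267 [ 0.489 -0.006  0.054] [18 17 19]
320 268 [0.467 0.074 0.11 ] [17 16 17]
347 268 [ 0.472 -0.006  0.063] [19 19 20]
329 269 [0.446 0.067 0.118] [139 136 131]
322 270 [0.461 0.073 0.108] [17 18 18]
345 270 [ 0.477 -0.004  0.055] [19 18 19]
327 271 [0.445 0.073 0.117] [23 22 23]
350 271 [ 0.474 -0.017  0.047] [25 23 24]
344 272 [ 0.48  -0.005  0.045] [21 21 21]
328 273 [0.448 0.068 0.106] [43 43 45]
352 273 [ 0.472 -0.022  0.039] [15 15 15]
346 275 [ 0.474 -0.006  0.04 ] [20 19 19]
```

View pics/s4.png

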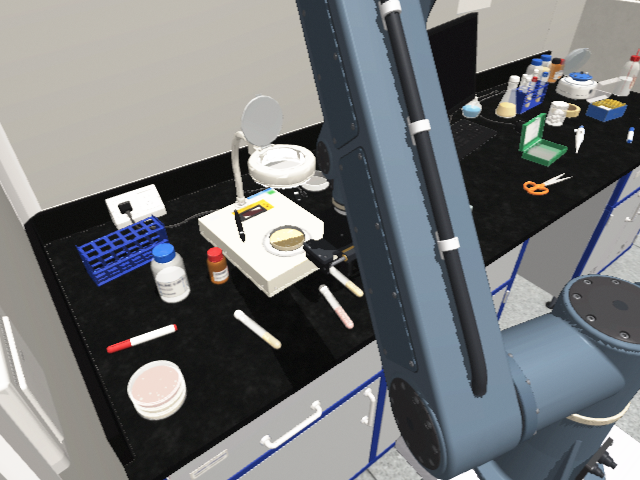

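```bash
python3 - <<'E'
from h import *
q,e=cap('scene'); Q=pts('scene',e)
for u in(340,345,350):
  for v in range(264,296,2): print(u,v,np.round(Q[v,u],3),q[v,u])
E
```

```text
340 264 [ 0.545 -0.048  0.001] [17 16 18]
340 266 [ 0.541 -0.045 -0.001] [16 15 16]
340 268 [ 0.535 -0.04  -0.001] [20 20 20]
340 270 [ 0.529 -0.035 -0.   ] [16 17 16]
340 272 [ 0.51  -0.018  0.017] [131 129 125]
340 274 [ 0.504 -0.013  0.017] [220 217 211]
340 276 [ 0.5   -0.011  0.015] [239 238 234]
340 278 [ 0.496 -0.007  0.013] [242 240 236]
340 280 [ 0.493 -0.005  0.011] [231 229 225]
340 282 [ 0.497 -0.009 -0.001] [60 60 58]
340 284 [ 0.492 -0.004 -0.001] [15 15 16]
340 286 [ 0.487 -0.    -0.001] [14 12 12]
340 288 [0.481 0.005 0.001] [13 13 14]
340 290 [ 0.478  0.007 -0.002] [22 23 20]
340 292 [ 0.472  0.012 -0.001] [27 27 25]
340 294 [0.466 0.017 0.001] [25 25 23]
345 264 [0.472 0.001 0.078] [19 18 19]
345 266 [ 0.475 -0.002  0.069] [16 16 18]
345 268 [ 0.476 -0.003  0.062] [17 15 17]
345 270 [ 0.477 -0.004  0.054] [18 18 19]
345 272 [ 0.479 -0.007  0.045] [17 17 18]
345 274 [ 0.476 -0.004  0.043] [17 18 18]
345 276 [ 0.49  -0.017  0.019] [96 94 91]
345 278 [ 0.489 -0.016  0.014] [215 212 205]
345 280 [ 0.483 -0.012  0.014] [238 237 233]
345 282 [ 0.477 -0.006  0.016] [242 23
[... 248 characters left out ...]
1] [23 22 19]
350 264 [ 0.474 -0.016  0.068] [27 28 28]
350 266 [ 0.472 -0.015  0.064] [27 27 27]
350 268 [ 0.472 -0.015  0.058] [26 26 26]
350 270 [ 0.474 -0.017  0.049] [26 26 25]
350 272 [ 0.473 -0.017  0.044] [23 24 23]
350 274 [ 0.473 -0.017  0.038] [23 24 23]
350 276 [ 0.497 -0.039  0.001] [13 14 13]
350 278 [ 0.491 -0.034  0.002] [11 11 11]
350 280 [ 0.476 -0.021  0.015] [98 93 85]
350 282 [ 0.47  -0.015  0.017] [247 239 212]
350 284 [ 0.464 -0.01   0.018] [253 248 222]
350 286 [ 0.461 -0.008  0.014] [253 246 211]
350 288 [ 0.46  -0.007  0.009] [217 196 152]
350 290 [ 0.463 -0.01  -0.001] [101  92  77]
350 292 [ 0.458 -0.006 -0.001] [15 14 12]
350 294 [ 0.453 -0.001 -0.   ] [26 26 26]
```

The reading says the fingertips are at z = 0.001, but the scene view shows the shut fingertips ending at about z = 0.038, above the tube. I'll check this offset by opening and going down gently while watching force and depth.

```bash
python3 -m handwheel '[{"hand":-0.2,"dx":0,"dy":0,"dz":0,"wx":0,"wy":0,"wz":0},{"hand":-0.2,"dx":0,"dy":0,"dz":0,"wx":0,"wy":0,"wz":0},{"hand":-0.2,"dx":0,"dy":0,"dz":0,"wx":0,"wy":0,"wz":0},{"hand":-0.2,"dx":0,"dy":0,"dz":0,"wx":0,"wy":0,"wz":0},{"hand":-0.2,"dx":0,"dy":0,"dz":0,"wx":0,"wy":0,"wz":0},{"hand":-0.2,"dx":0,"dy":0,"dz":0,"wx":0,"wy":0,"wz":0}]'; python3 - <<'E'
from h import *
q,e=cap('scene'); Q=pts('scene',e)
cv2.imwrite('pics/s5.png',cv2.resize(q[220:310,290:380],None,fx=6,fy=6)[:,:,::-1])
p,d=cap('top'); P=pts('top',d)
# anything of the gripper by height in top view
cv2.imwrite('pics/t5.png',cv2.resize(p[210:330,260:400],None,fx=5,fy=5)[:,:,::-1])
E
```

```text
time_s: 4.85
position: [0.4835, -0.0132, 0.0013]
tcp_rot: [[1.0, 0.002, -0.0], [0.002, -1.0, 0.0], [-0.0, -0.0, -1.0]]
force: [0.8, 0.2, 0.1]
opening: 0.381
```

View pics/s5.png

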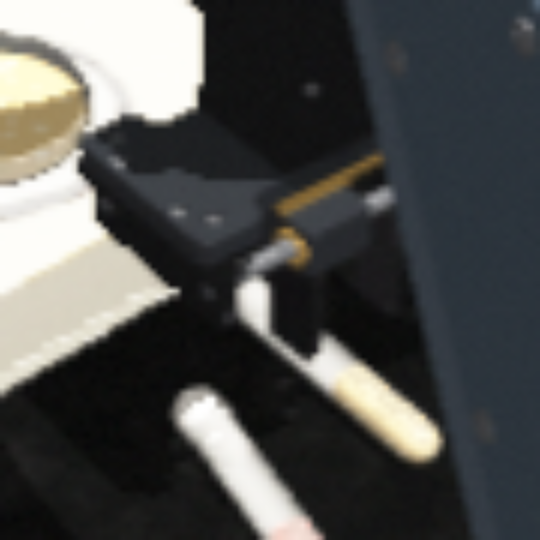

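View pics/t5.png

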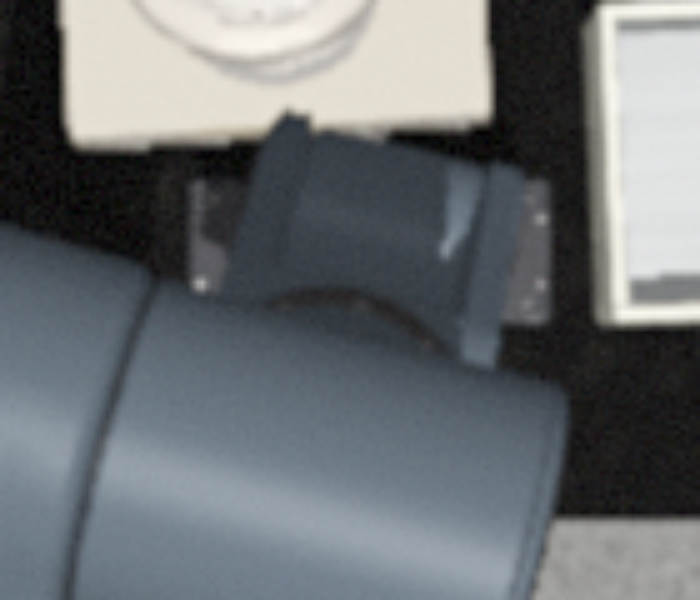

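```bash
python3 - <<'E'
from h import *
for z in(0,.02,.03,.04): print(z,proj('scene',[.474,.012,z]))
q,e=cap('scene'); Q=pts('scene',e)
for v in range(266,284,1): print(v,np.round(Q[v,341],3),q[v,341])
p,d=cap('top'); P=pts('top',d)
for (u,v) in((300,250),(301,262),(367,250),(367,270)): print(np.round(P[v,u],3))
E
```

```text
0 [339.52298442 291.1072506 ]
0.02 [339.75723544 284.83027367]
0.03 [339.87656488 281.63272882]
0.04 [339.99740071 278.39481903]
266 [0.471 0.013 0.079] [22 23 24]
267 [0.471 0.013 0.077] [18 18 18]
268 [0.472 0.012 0.073] [20 18 20]
269 [0.47  0.014 0.073] [17 17 17]
270 [0.472 0.012 0.067] [20 21 21]
271 [0.472 0.012 0.063] [20 21 19]
272 [0.473 0.011 0.059] [20 20 20]
273 [0.472 0.011 0.057] [16 17 17]
274 [0.472 0.011 0.055] [20 20 20]
275 [0.472 0.011 0.052] [18 18 18]
276 [0.472 0.011 0.048] [20 21 21]
277 [0.47  0.012 0.047] [22 22 22]
278 [0.471 0.011 0.043] [21 20 21]
279 [0.47  0.013 0.042] [51 49 48]
280 [0.47  0.012 0.038] [143 142 137]
281 [ 0.49  -0.005  0.01 ] [222 219 213]
282 [ 0.49  -0.005  0.007] [146 145 140]
283 [ 0.494 -0.009 -0.001] [52 52 49]
[0.51  0.075 0.149]
[0.478 0.072 0.149]
[ 0.511 -0.101  0.148]
[ 0.458 -0.101  0.149]
```

Both cameras agree that the gripper is about 38 mm higher than the reading says, with x and y matching. I'll descend in steps and check the force.

```bash
python3 -m handwheel '[{"hand":-0.2,"dx":0,"dy":0,"dz":-1.5,"wx":0,"wy":0,"wz":0},{"hand":-0.2,"dx":0,"dy":0,"dz":-1.0,"wx":0,"wy":0,"wz":0},{"hand":-0.2,"dx":0,"dy":0,"dz":0,"wx":0,"wy":0,"wz":0}]'; python3 - <<'E'
from h import *
st()
q,e=cap('scene'); Q=pts('scene',e)
cv2.imwrite('pics/s6.png',cv2.resize(q[220:310,290:380],None,fx=6,fy=6)[:,:,::-1])
for v in range(276,294,1): print(v,np.round(Q[v,341],3),q[v,341])
E
```

```text
time_s: 5.35
position: [0.4825, -0.013, -0.0249]
tcp_rot: [[1.0, 0.002, -0.003], [0.002, -1.0, 0.001], [-0.003, -0.001, -1.0]]
force: [-0.9, 0.7, 0.5]
opening: 0.405
t 5.35 pos [ 0.4825 -0.013  -0.0249] F [-0.9  0.7  0.5] op 0.405
[[1.0, 0.002, -0.003], [0.002, -1.0, 0.001], [-0.003, -0.001, -1.0]] [-14.8  41.4 110.8  -0.   28.   75.1]
276 [0.47  0.013 0.05 ] [21 21 21]
277 [0.469 0.013 0.049] [20 21 21]
278 [0.47  0.012 0.044] [18 17 19]
279 [0.471 0.012 0.041] [19 18 20]
280 [0.469 0.013 0.039] [20 20 21]
281 [0.47  0.013 0.036] [19 19 19]
282 [0.471 0.011 0.03 ] [18 20 20]
283 [0.469 0.013 0.03 ] [18 19 19]
284 [0.471 0.011 0.024] [20 21 21]
285 [0.47  0.011 0.022] [20 20 20]
286 [0.472 0.01  0.017] [22 22 23]
287 [0.471 0.01  0.014] [24 23 23]
288 [0.471 0.011 0.011] [19 19 18]
289 [ 0.479  0.003 -0.003] [19 19 20]
290 [ 0.475  0.007 -0.   ] [20 20 19]
291 [ 0.474  0.007 -0.003] [25 25 24]
292 [ 0.472  0.009 -0.003] [27 27 26]
293 [ 0.47   0.011 -0.003] [26 28 26]
```

View pics/s6.png

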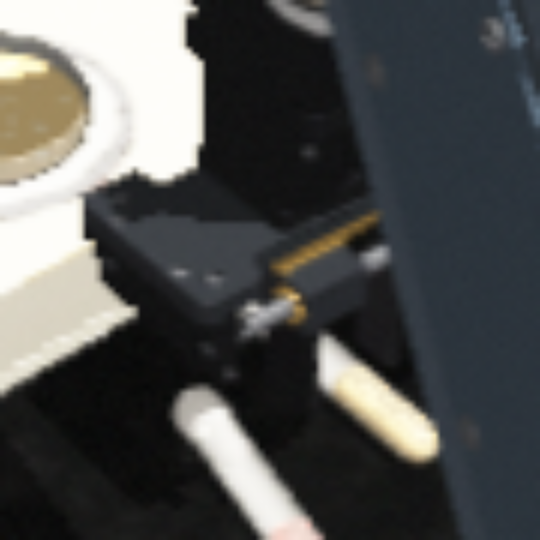

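```bash
python3 -m handwheel '[{"hand":-0.2,"dx":0,"dy":0,"dz":-0.6,"wx":0,"wy":0,"wz":0},{"hand":-0.2,"dx":0,"dy":0,"dz":0,"wx":0,"wy":0,"wz":0},{"hand":-1,"dx":0,"dy":0,"dz":0,"wx":0,"wy":0,"wz":0},{"hand":-1,"dx":0,"dy":0,"dz":0,"wx":0,"wy":0,"wz":0},{"hand":-1,"dx":0,"dy":0,"dz":0,"wx":0,"wy":0,"wz":0},{"hand":-1,"dx":0,"dy":0,"dz":0,"wx":0,"wy":0,"wz":0},{"hand":-1,"dx":0,"dy":0,"dz":0,"wx":0,"wy":0,"wz":0},{"hand":-1,"dx":0,"dy":0,"dz":0,"wx":0,"wy":0,"wz":0}]'
```

```text
time_s: 6.2
position: [0.4838, -0.0133, -0.0296]
tcp_rot: [[1.0, 0.002, 0.0], [0.002, -1.0, -0.0], [0.0, 0.0, -1.0]]
force: [-0.1, -0.1, 1.9]
opening: 0.193
```

```bash
python3 -m handwheel '[{"hand":-1,"dx":0,"dy":0,"dz":1,"wx":0,"wy":0,"wz":0},{"hand":-1,"dx":0,"dy":0,"dz":2.5,"wx":0,"wy":0,"wz":0},{"hand":-1,"dx":0,"dy":0,"dz":4,"wx":0,"wy":0,"wz":0},{"hand":-1,"dx":0,"dy":0,"dz":4,"wx":0,"wy":0,"wz":0},{"hand":-1,"dx":0,"dy":0,"dz":3.5,"wx":0,"wy":0,"wz":0},{"hand":-1,"dx":0,"dy":0,"dz":0,"wx":0,"wy":0,"wz":0}]'; python3 - <<'E'
from h import *
st()
q,e=cap('scene'); Q=pts('scene',e)
cv2.imwrite('pics/s7.png',cv2.resize(q[170:310,250:390],None,fx=4,fy=4)[:,:,::-1])
E
```

```text
time_s: 6.8
position: [0.487, -0.0139, 0.1251]
tcp_rot: [[1.0, 0.002, 0.01], [0.002, -1.0, -0.003], [0.01, 0.003, -1.0]]
force: [1.1, -0.7, -2.1]
opening: 0.195
t 6.8 pos [ 0.487  -0.0139  0.1251] F [ 1.1 -0.7 -2.1] op 0.195
[[1.0, 0.002, 0.01], [0.002, -1.0, -0.003], [0.01, 0.003, -1.0]] [-14.8  24.9 105.7   0.   48.8  75.1]
```

View pics/s7.png

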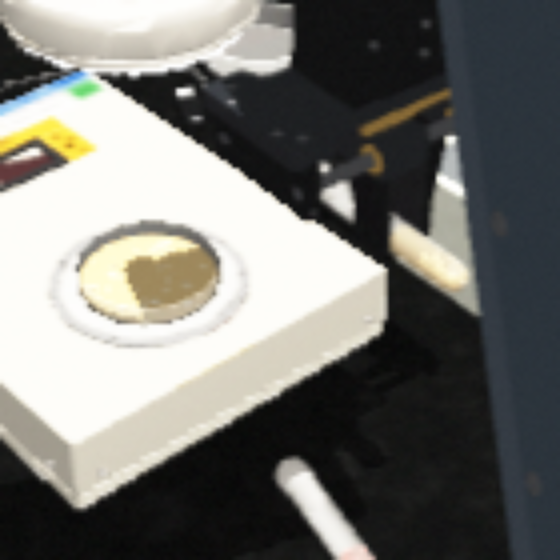

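```bash
python3 -m handwheel '[{"hand":-1,"dx":0,"dy":-3,"dz":0,"wx":0,"wy":0,"wz":0.01},{"hand":-1,"dx":0,"dy":-3.5,"dz":0,"wx":0,"wy":0,"wz":0.01},{"hand":-1,"dx":1,"dy":-3.5,"dz":0,"wx":0,"wy":0,"wz":0.01},{"hand":-1,"dx":1.8,"dy":-3.5,"dz":0,"wx":0,"wy":0,"wz":0},{"hand":-1,"dx":1.8,"dy":-3.5,"dz":0,"wx":0,"wy":0,"wz":0},{"hand":-1,"dx":0,"dy":-0.4,"dz":0,"wx":0,"wy":0,"wz":0.004},{"hand":-1,"dx":0,"dy":0,"dz":0,"wx":0,"wy":0,"wz":0},{"hand":-1,"dx":0,"dy":0,"dz":0,"wx":0,"wy":0,"wz":0}]'; python3 - <<'E'
from h import *
st()
q,e=cap('scene','s8.png'); cap('top','t8.png')
E
```

```text
time_s: 7.65
position: [0.5277, -0.1856, 0.119]
tcp_rot: [[0.999, 0.036, -0.004], [0.036, -0.999, 0.003], [-0.004, -0.003, -1.0]]
force: [-0.7, 0.0, -0.2]
opening: 0.198
t 7.65 pos [ 0.5277 -0.1856  0.119 ] F [-0.7  0.  -0.2] op 0.198
[[0.999, 0.036, -0.004], [0.036, -0.999, 0.003], [-0.004, -0.003, -1.0]] [-30.8  30.5  95.2   0.   54.6  57.1]
```

View pics/s8.png

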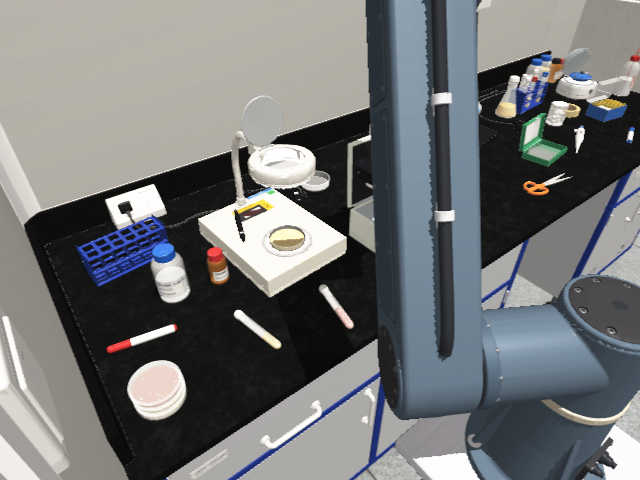

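View pics/t8.png

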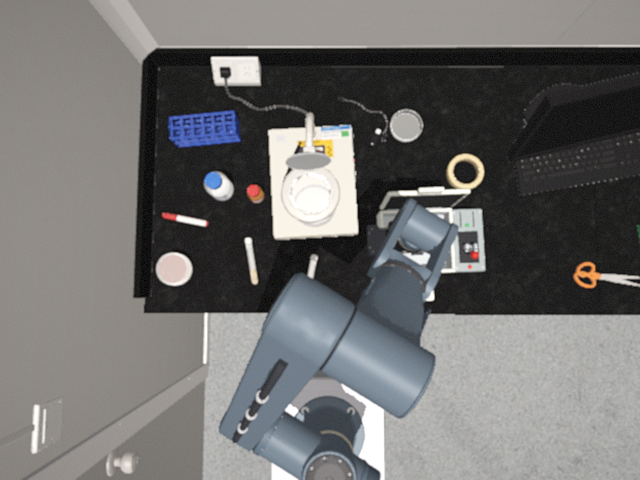

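```bash
python3 - <<'E'
from h import *
st()
p,d=cap('top'); P=pts('top',d)
m=np.zeros((480,640),bool); m[195:300,365:455]=1
m&=(P[...,2]>.2)&(p.max(2)<170)
y=P[m]; 
for a in np.arange(.2,.6,.05):
    s=y[(y[:,2]>=a)&(y[:,2]<a+.05)]
    if len(s): print(round(a,2),len(s),np.round(s.min(0),3),np.round(s.max(0),3))
E
```

```text
t 7.75 pos [ 0.5282 -0.1854  0.1197] F [0.2 0.8 0.2] op 0.195
[[0.999, 0.037, -0.002], [0.037, -0.999, 0.002], [-0.002, -0.002, -1.0]] [-30.8  30.4  95.2   0.   54.5  57.1]
0.2 344 [ 0.494 -0.317  0.2  ] [ 0.644 -0.123  0.25 ]
0.25 522 [ 0.49  -0.249  0.25 ] [ 0.639 -0.091  0.295]
0.3 140 [ 0.493 -0.204  0.306] [ 0.567 -0.135  0.35 ]
0.35 92 [ 0.495 -0.195  0.35 ] [ 0.523 -0.152  0.398]
0.4 45 [ 0.479 -0.204  0.412] [ 0.567 -0.12   0.449]
0.45 1503 [ 0.452 -0.244  0.45 ] [ 0.593 -0.084  0.5  ]
0.5 792 [ 0.428 -0.238  0.5  ] [ 0.572 -0.067  0.55 ]
0.55 1366 [ 0.393 -0.203  0.55 ] [ 0.508 -0.067  0.6  ]
```

```bash
python3 -m handwheel '[{"hand":-1,"dx":0.3,"dy":-0.3,"dz":-2,"wx":0,"wy":0,"wz":0},{"hand":-1,"dx":0,"dy":0,"dz":-3,"wx":0,"wy":0,"wz":0},{"hand":-1,"dx":0,"dy":0,"dz":-3,"wx":0,"wy":0,"wz":0},{"hand":-1,"dx":0,"dy":0,"dz":-2,"wx":0,"wy":0,"wz":0},{"hand":-1,"dx":0,"dy":0,"dz":-1.2,"wx":0,"wy":0,"wz":0},{"hand":-1,"dx":0,"dy":0,"dz":0,"wx":0,"wy":0,"wz":0},{"hand":-1,"dx":0,"dy":0,"dz":0,"wx":0,"wy":0,"wz":0}]'
```

```text
time_s: 8.5
position: [0.533, -0.1901, 0.0088]
tcp_rot: [[0.999, 0.036, 0.001], [0.036, -0.999, -0.0], [0.001, 0.0, -1.0]]
force: [0.3, -0.5, -0.2]
opening: 0.197
```

```bash
python3 -m handwheel '[{"hand":-1,"dx":0,"dy":0,"dz":-0.9,"wx":0,"wy":0,"wz":0},{"hand":-1,"dx":0,"dy":0,"dz":-0.4,"wx":0,"wy":0,"wz":0},{"hand":-1,"dx":0,"dy":0,"dz":0,"wx":0,"wy":0,"wz":0},{"hand":-1,"dx":0,"dy":0,"dz":0,"wx":0,"wy":0,"wz":0}]'
```

```text
time_s: 8.9
position: [0.5326, -0.1903, -0.0046]
tcp_rot: [[0.999, 0.036, 0.0], [0.036, -0.999, -0.0], [0.0, 0.0, -1.0]]
force: [1.2, -0.1, -0.4]
opening: 0.197
```

Release by opening about 30 mm, then lift.

```bash
python3 -m handwheel '[{"hand":-0.35,"dx":0,"dy":0,"dz":-0.1,"wx":0,"wy":0,"wz":0},{"hand":-0.35,"dx":0,"dy":0,"dz":0,"wx":0,"wy":0,"wz":0},{"hand":-0.35,"dx":0,"dy":0,"dz":0,"wx":0,"wy":0,"wz":0},{"hand":-0.35,"dx":0,"dy":0,"dz":0,"wx":0,"wy":0,"wz":0},{"hand":-0.35,"dx":0,"dy":0,"dz":1.5,"wx":0,"wy":0,"wz":0},{"hand":-0.35,"dx":0,"dy":0,"dz":4,"wx":0,"wy":0,"wz":0},{"hand":-0.2,"dx":0,"dy":0,"dz":4,"wx":0,"wy":0,"wz":0},{"hand":-0.2,"dx":-1,"dy":0,"dz":3.5,"wx":0,"wy":0,"wz":0}]'
```

```text
time_s: 9.7
position: [0.5239, -0.1907, 0.1262]
tcp_rot: [[0.999, 0.036, 0.003], [0.036, -0.999, -0.001], [0.002, 0.001, -1.0]]
force: [0.0, 0.2, -0.1]
opening: 0.381
```

```bash
python3 -m handwheel '[{"hand":-0.1,"dx":-1.5,"dy":4.0,"dz":0,"wx":0,"wy":0,"wz":-0.036},{"hand":-0.1,"dx":-1.5,"dy":4.0,"dz":0,"wx":0,"wy":0,"wz":-0.036},{"hand":-0.1,"dx":-1.5,"dy":4.0,"dz":0,"wx":0,"wy":0,"wz":-0.036},{"hand":-0.1,"dx":-1.5,"dy":4.0,"dz":0,"wx":0,"wy":0,"wz":-0.036},{"hand":-0.1,"dx":-1.5,"dy":4.0,"dz":0,"wx":0,"wy":0,"wz":-0.036},{"hand":-0.1,"dx":-1.2,"dy":4.1,"dz":0,"wx":0,"wy":0,"wz":-0.036},{"hand":-0.1,"dx":0,"dy":0,"dz":-3,"wx":0,"wy":0,"wz":0},{"hand":-0.1,"dx":0,"dy":0,"dz":-3,"wx":0,"wy":0,"wz":0},{"hand":-0.1,"dx":0,"dy":0,"dz":0,"wx":0,"wy":0,"wz":0}]'; python3 - <<'E'
from h import *
st()
q,e=cap('scene','s9.png'); p,d=cap('top')
cv2.imwrite('pics/t9.png',cv2.resize(p[180:315,225:500],None,fx=2.9,fy=2.9,interpolation=cv2.INTER_CUBIC)[:,:,::-1])
E
python3 tubes.py
```

```text
time_s: 10.6
position: [0.4329, 0.0516, 0.0621]
tcp_rot: [[0.984, -0.178, -0.007], [-0.178, -0.984, 0.001], [-0.007, 0.0, -1.0]]
force: [0.4, 0.5, 0.3]
opening: 0.449
t 10.6 pos [0.4329 0.0516 0.0621] F [0.4 0.5 0.3] op 0.449
[[0.984, -0.178, -0.007], [-0.178, -0.984, 0.001], [-0.007, 0.0, -1.0]] [ -8.   29.2 114.9  -0.   36.2  92.3]
top [245 238  13  46 289] cent [0.491 0.222 0.016] z95 0.0223 rect [490.3 221.9] [135.6  21.9] 11.9
scene [268 273  38  24 204] cent [0.553 0.11  0.017] z95 0.0249 rect [552.2 102.6] [  7.5 103.1] 0.1
scene [319 284  35  45 416] cent [0.433 0.056 0.015] z95 0.0184 rect [437.6  53. ] [ 18.4 135.9] 79.4
scene [234 310  48  39 493] cent [0.481 0.225 0.014] z95 0.0183 rect [485.6 223.8] [135.6  19.3] 10.4
```

View pics/s9.png

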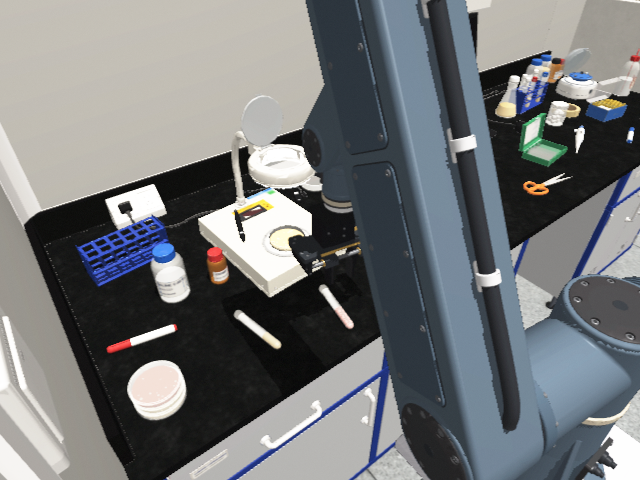

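View pics/t9.png

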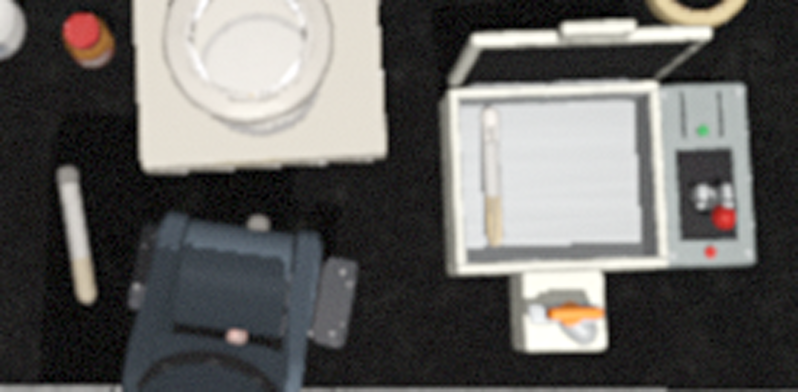

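```bash
python3 -m handwheel '[{"hand":-0.1,"dx":0,"dy":0,"dz":-3,"wx":0,"wy":0,"wz":0},{"hand":-0.1,"dx":0,"dy":0,"dz":-3,"wx":0,"wy":0,"wz":0},{"hand":-0.1,"dx":0,"dy":0,"dz":-2,"wx":0,"wy":0,"wz":0},{"hand":-0.1,"dx":0,"dy":0,"dz":-0.8,"wx":0,"wy":0,"wz":0},{"hand":-0.1,"dx":0,"dy":0,"dz":0,"wx":0,"wy":0,"wz":0},{"hand":-0.1,"dx":0,"dy":0,"dz":0,"wx":0,"wy":0,"wz":0}]'
```

```text
time_s: 11.4
position: [0.4365, 0.0505, -0.0228]
tcp_rot: [[0.984, -0.18, 0.002], [-0.18, -0.984, -0.0], [0.002, -0.0, -1.0]]
force: [0.1, 0.3, -0.6]
opening: 0.45
```

```bash
python3 -m handwheel '[{"hand":-0.1,"dx":0,"dy":0,"dz":-0.7,"wx":0,"wy":0,"wz":0},{"hand":-0.1,"dx":0,"dy":0,"dz":0,"wx":0,"wy":0,"wz":0},{"hand":-1,"dx":0,"dy":0,"dz":0,"wx":0,"wy":0,"wz":0},{"hand":-1,"dx":0,"dy":0,"dz":0,"wx":0,"wy":0,"wz":0},{"hand":-1,"dx":0,"dy":0,"dz":0,"wx":0,"wy":0,"wz":0},{"hand":-1,"dx":0,"dy":0,"dz":0,"wx":0,"wy":0,"wz":0},{"hand":-1,"dx":0,"dy":0,"dz":0,"wx":0,"wy":0,"wz":0},{"hand":-1,"dx":0,"dy":0,"dz":0,"wx":0,"wy":0,"wz":0},{"hand":-1,"dx":0,"dy":0,"dz":0.5,"wx":0,"wy":0,"wz":0}]'
```

```text
time_s: 12.3
position: [0.4351, 0.0508, -0.026]
tcp_rot: [[0.984, -0.179, -0.001], [-0.179, -0.984, 0.0], [-0.001, 0.0, -1.0]]
force: [-0.0, 0.0, -0.6]
opening: 0.197
```

```bash
python3 -m handwheel '[{"hand":-1,"dx":0,"dy":0,"dz":3,"wx":0,"wy":0,"wz":0},{"hand":-1,"dx":0,"dy":0,"dz":4,"wx":0,"wy":0,"wz":0},{"hand":-1,"dx":0,"dy":0,"dz":4,"wx":0,"wy":0,"wz":0},{"hand":-1,"dx":0,"dy":0,"dz":3.5,"wx":0,"wy":0,"wz":0},{"hand":-1,"dx":1,"dy":-3.5,"dz":0,"wx":0,"wy":0,"wz":0.036},{"hand":-1,"dx":1,"dy":-3.5,"dz":0,"wx":0,"wy":0,"wz":0.036},{"hand":-1,"dx":1,"dy":-3.5,"dz":0,"wx":0,"wy":0,"wz":0.036},{"hand":-1,"dx":1,"dy":-3.5,"dz":0,"wx":0,"wy":0,"wz":0.036},{"hand":-1,"dx":1.2,"dy":-3.5,"dz":0,"wx":0,"wy":0,"wz":0.036},{"hand":-1,"dx":1.2,"dy":-3.5,"dz":0,"wx":0,"wy":0,"wz":0.035}]'
```

```text
time_s: 13.3
position: [0.4993, -0.1604, 0.1194]
tcp_rot: [[0.999, 0.036, -0.0], [0.036, -0.999, 0.0], [-0.0, -0.0, -1.0]]
force: [2.0, 0.4, -0.2]
opening: 0.195
```

```bash
python3 -m handwheel '[{"hand":-1,"dx":1.8,"dy":-3.5,"dz":0,"wx":0,"wy":0,"wz":0},{"hand":-1,"dx":1.9,"dy":-3.5,"dz":0,"wx":0,"wy":0,"wz":0},{"hand":-1,"dx":0,"dy":0,"dz":0,"wx":0,"wy":0,"wz":0},{"hand":-1,"dx":0,"dy":0,"dz":0,"wx":0,"wy":0,"wz":0},{"hand":-1,"dx":0,"dy":0,"dz":0,"wx":0,"wy":0,"wz":0}]'
```

```text
time_s: 13.8
position: [0.5351, -0.2277, 0.1189]
tcp_rot: [[0.999, 0.035, -0.002], [0.035, -0.999, 0.002], [-0.002, -0.002, -1.0]]
force: [-0.5, 0.3, -0.5]
opening: 0.196
```

```bash
python3 -m handwheel '[{"hand":-1,"dx":0.1,"dy":-0.1,"dz":-3,"wx":0,"wy":0,"wz":0},{"hand":-1,"dx":0,"dy":0,"dz":-3,"wx":0,"wy":0,"wz":0},{"hand":-1,"dx":0,"dy":0,"dz":-3,"wx":0,"wy":0,"wz":0},{"hand":-1,"dx":0,"dy":0,"dz":-2,"wx":0,"wy":0,"wz":0},{"hand":-1,"dx":0,"dy":0,"dz":-0.8,"wx":0,"wy":0,"wz":0},{"hand":-1,"dx":0,"dy":0,"dz":0,"wx":0,"wy":0,"wz":0},{"hand":-1,"dx":0,"dy":0,"dz":0,"wx":0,"wy":0,"wz":0}]'
```

```text
time_s: 14.5
position: [0.538, -0.2299, 0.0021]
tcp_rot: [[0.999, 0.036, 0.001], [0.036, -0.999, -0.001], [0.001, 0.001, -1.0]]
force: [-0.3, -0.7, -0.3]
opening: 0.193
```

```bash
python3 -m handwheel '[{"hand":-1,"dx":0,"dy":0,"dz":-0.7,"wx":0,"wy":0,"wz":0},{"hand":-1,"dx":0,"dy":0,"dz":0,"wx":0,"wy":0,"wz":0},{"hand":-0.4,"dx":0,"dy":0,"dz":0,"wx":0,"wy":0,"wz":0},{"hand":-0.4,"dx":0,"dy":0,"dz":0,"wx":0,"wy":0,"wz":0},{"hand":-0.4,"dx":0,"dy":0,"dz":0,"wx":0,"wy":0,"wz":0},{"hand":-0.4,"dx":0,"dy":0,"dz":0,"wx":0,"wy":0,"wz":0},{"hand":-0.4,"dx":0,"dy":0,"dz":1.5,"wx":0,"wy":0,"wz":0},{"hand":-0.4,"dx":0,"dy":0,"dz":4,"wx":0,"wy":0,"wz":0},{"hand":-0.2,"dx":0,"dy":0,"dz":4,"wx":0,"wy":0,"wz":0},{"hand":-0.2,"dx":-1,"dy":0,"dz":3.5,"wx":0,"wy":0,"wz":0}]'
```

```text
time_s: 15.5
position: [0.5291, -0.2309, 0.1273]
tcp_rot: [[0.999, 0.035, 0.003], [0.035, -0.999, -0.002], [0.003, 0.002, -1.0]]
force: [0.5, -0.4, -0.7]
opening: 0.376
```

```bash
python3 -m handwheel '[{"hand":-0.1,"dx":-1.5,"dy":3.8,"dz":0,"wx":0,"wy":0,"wz":0},{"hand":-0.1,"dx":-1.4,"dy":3.8,"dz":0,"wx":0,"wy":0,"wz":0},{"hand":-0.1,"dx":-1,"dy":3.8,"dz":0,"wx":0,"wy":0,"wz":0},{"hand":-0.1,"dx":-1,"dy":3.8,"dz":0,"wx":0,"wy":0,"wz":0},{"hand":-0.1,"dx":0,"dy":3.8,"dz":0,"wx":0,"wy":0,"wz":0},{"hand":-0.1,"dx":0,"dy":3.8,"dz":0,"wx":0,"wy":0,"wz":0},{"hand":-0.1,"dx":0,"dy":3.8,"dz":0,"wx":0,"wy":0,"wz":0},{"hand":-0.1,"dx":0,"dy":3.8,"dz":0,"wx":0,"wy":0,"wz":0.04},{"hand":-0.1,"dx":0,"dy":3.8,"dz":0,"wx":0,"wy":0,"wz":0.04},{"hand":-0.1,"dx":0,"dy":3.8,"dz":0,"wx":0,"wy":0,"wz":0.04}]'; python3 -m handwheel '[{"hand":-0.1,"dx":0,"dy":3.6,"dz":0,"wx":0,"wy":0,"wz":0.032},{"hand":-0.1,"dx":0,"dy":3.6,"dz":0,"wx":0,"wy":0,"wz":0},{"hand":-0.1,"dx":0,"dy":0,"dz":-3,"wx":0,"wy":0,"wz":0},{"hand":-0.1,"dx":0,"dy":0,"dz":-3,"wx":0,"wy":0,"wz":0},{"hand":-0.1,"dx":0,"dy":0,"dz":0,"wx":0,"wy":0,"wz":0},{"hand":-0.1,"dx":0,"dy":0,"dz":0,"wx":0,"wy":0,"wz":0}]'; python3 tubes.py;  python3 - <<'E'
from h import *
st()
q,e=cap('scene','s10.png'); p,d=cap('top')
cv2.imwrite('pics/t10.png',cv2.resize(p[180:315,225:500],None,fx=2.9,fy=2.9,interpolation=cv2.INTER_CUBIC)[:,:,::-1])
E
```

```text
time_s: 16.5
position: [0.4786, 0.1514, 0.1254]
tcp_rot: [[0.988, 0.156, 0.002], [0.156, -0.988, 0.0], [0.002, 0.0, -1.0]]
force: [0.1, -1.4, 0.0]
opening: 0.452
time_s: 17.1
position: [0.4786, 0.2218, 0.0649]
tcp_rot: [[0.983, 0.186, -0.0], [0.186, -0.983, -0.0], [-0.0, 0.0, -1.0]]
force: [0.2, 0.0, -0.5]
opening: 0.45
scene [269 271  39  26 196] cent [0.553 0.105 0.017] z95 0.0251 rect [553.2  99. ] [  5.  109.1] 3.1
scene [234 310  48  39 489] cent [0.481 0.225 0.015] z95 0.0186 rect [485. 224.] [134.2  18.1] 10.3
t 17.2 pos [0.4799 0.2218 0.0659] F [0.2 0.2 0.5] op 0.448
[[0.983, 0.185, 0.003], [0.185, -0.983, 0.001], [0.003, -0.0, -1.0]] [ 12.7  33.3 102.2   0.   44.4  92. ]
```

View pics/s10.png

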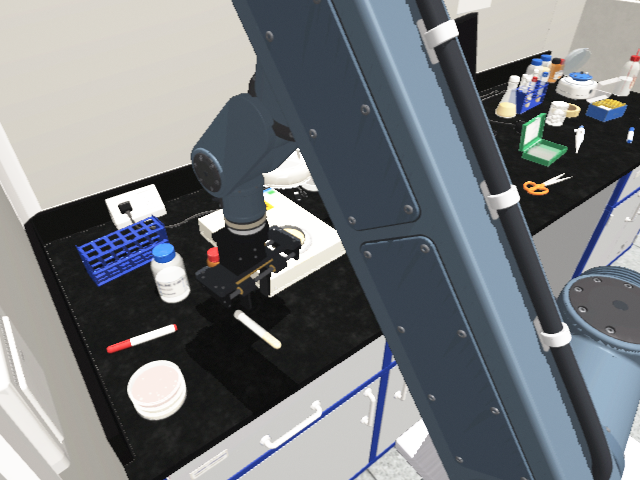

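View pics/t10.png

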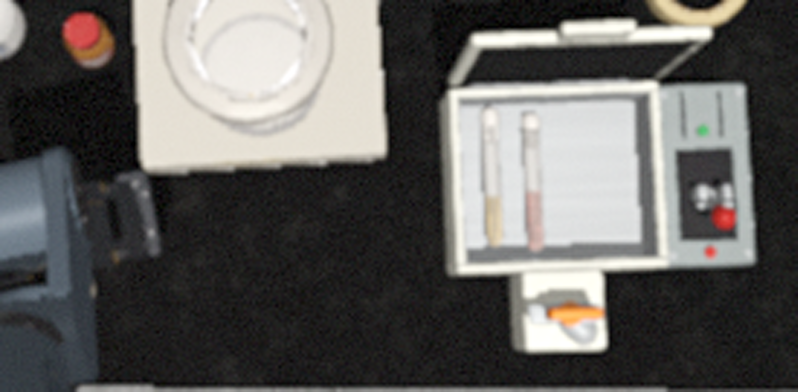

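```bash
python3 -m handwheel '[{"hand":-0.1,"dx":0,"dy":0,"dz":-3,"wx":0,"wy":0,"wz":0},{"hand":-0.1,"dx":0,"dy":0,"dz":-3,"wx":0,"wy":0,"wz":0},{"hand":-0.1,"dx":0,"dy":0,"dz":-2,"wx":0,"wy":0,"wz":0},{"hand":-0.1,"dx":0,"dy":0,"dz":-1,"wx":0,"wy":0,"wz":0},{"hand":-0.1,"dx":0,"dy":0,"dz":0,"wx":0,"wy":0,"wz":0},{"hand":-0.1,"dx":0,"dy":0,"dz":0,"wx":0,"wy":0,"wz":0}]'
```

```text
time_s: 17.9
position: [0.4795, 0.2219, -0.0249]
tcp_rot: [[0.983, 0.186, 0.002], [0.186, -0.983, 0.0], [0.002, -0.0, -1.0]]
force: [0.1, 0.0, 0.2]
opening: 0.447
```

```bash
python3 -m handwheel '[{"hand":-0.1,"dx":0,"dy":0,"dz":-0.5,"wx":0,"wy":0,"wz":0},{"hand":-0.1,"dx":0,"dy":0,"dz":0,"wx":0,"wy":0,"wz":0},{"hand":-1,"dx":0,"dy":0,"dz":0,"wx":0,"wy":0,"wz":0},{"hand":-1,"dx":0,"dy":0,"dz":0,"wx":0,"wy":0,"wz":0},{"hand":-1,"dx":0,"dy":0,"dz":0,"wx":0,"wy":0,"wz":0},{"hand":-1,"dx":0,"dy":0,"dz":0,"wx":0,"wy":0,"wz":0},{"hand":-1,"dx":0,"dy":0,"dz":0,"wx":0,"wy":0,"wz":0},{"hand":-1,"dx":0,"dy":0,"dz":0,"wx":0,"wy":0,"wz":0},{"hand":-1,"dx":0,"dy":0,"dz":0.5,"wx":0,"wy":0,"wz":0}]'
```

```text
time_s: 18.8
position: [0.478, 0.2217, -0.0261]
tcp_rot: [[0.983, 0.186, -0.001], [0.186, -0.983, -0.0], [-0.001, 0.0, -1.0]]
force: [0.1, -0.8, -1.6]
opening: 0.197
```

```bash
python3 -m handwheel '[{"hand":-1,"dx":0,"dy":0,"dz":3,"wx":0,"wy":0,"wz":0},{"hand":-1,"dx":0,"dy":0,"dz":4,"wx":0,"wy":0,"wz":0},{"hand":-1,"dx":0,"dy":0,"dz":4,"wx":0,"wy":0,"wz":0},{"hand":-1,"dx":0,"dy":0,"dz":3.5,"wx":0,"wy":0,"wz":0},{"hand":-1,"dx":0,"dy":-3.5,"dz":0,"wx":0,"wy":0,"wz":-0.038},{"hand":-1,"dx":0,"dy":-3.5,"dz":0,"wx":0,"wy":0,"wz":-0.038},{"hand":-1,"dx":0,"dy":-3.5,"dz":0,"wx":0,"wy":0,"wz":-0.038},{"hand":-1,"dx":0,"dy":-3.5,"dz":0,"wx":0,"wy":0,"wz":-0.036},{"hand":-1,"dx":0,"dy":-3.5,"dz":0,"wx":0,"wy":0,"wz":0},{"hand":-1,"dx":0,"dy":-3.5,"dz":0,"wx":0,"wy":0,"wz":0}]'; python3 -m handwheel '[{"hand":-1,"dx":0,"dy":-3.5,"dz":0,"wx":0,"wy":0,"wz":0},{"hand":-1,"dx":0,"dy":-3.5,"dz":0,"wx":0,"wy":0,"wz":0},{"hand":-1,"dx":0,"dy":-3.5,"dz":0,"wx":0,"wy":0,"wz":0},{"hand":-1,"dx":1.1,"dy":-3.5,"dz":0,"wx":0,"wy":0,"wz":0},{"hand":-1,"dx":1.1,"dy":-3.5,"dz":0,"wx":0,"wy":0,"wz":0},{"hand":-1,"dx":1.1,"dy":-3.5,"dz":0,"wx":0,"wy":0,"wz":0},{"hand":-1,"dx":1.1,"dy":-3.5,"dz":0,"wx":0,"wy":0,"wz":0},{"hand":-1,"dx":1.1,"dy":-3.5,"dz":0,"wx":0,"wy":0,"wz":0},{"hand":-1,"dx":0,"dy":-0.4,"dz":0,"wx":0,"wy":0,"wz":0},{"hand":-1,"dx":0,"dy":0,"dz":0,"wx":0,"wy":0,"wz":0}]'
```

```text
time_s: 19.8
position: [0.4782, 0.0105, 0.1195]
tcp_rot: [[0.999, 0.037, 0.0], [0.037, -0.999, 0.0], [0.0, 0.0, -1.0]]
force: [0.3, -0.9, -0.0]
opening: 0.199
time_s: 20.8
position: [0.5331, -0.2729, 0.119]
tcp_rot: [[0.999, 0.035, -0.001], [0.035, -0.999, 0.001], [-0.001, -0.001, -1.0]]
force: [-0.6, 0.9, -1.2]
opening: 0.202
```

```bash
python3 -m handwheel '[{"hand":-1,"dx":0,"dy":0.1,"dz":-3,"wx":0,"wy":0,"wz":0},{"hand":-1,"dx":0,"dy":0,"dz":-3,"wx":0,"wy":0,"wz":0},{"hand":-1,"dx":0,"dy":0,"dz":-3,"wx":0,"wy":0,"wz":0},{"hand":-1,"dx":0,"dy":0,"dz":-2,"wx":0,"wy":0,"wz":0},{"hand":-1,"dx":0,"dy":0,"dz":-0.8,"wx":0,"wy":0,"wz":0},{"hand":-1,"dx":0,"dy":0,"dz":0,"wx":0,"wy":0,"wz":0},{"hand":-1,"dx":0,"dy":0,"dz":0,"wx":0,"wy":0,"wz":0}]'
```

```text
time_s: 21.5
position: [0.534, -0.2709, 0.0022]
tcp_rot: [[0.999, 0.037, 0.001], [0.037, -0.999, -0.001], [0.001, 0.001, -1.0]]
force: [0.3, -0.8, 0.1]
opening: 0.193
```

```bash
python3 -m handwheel '[{"hand":-1,"dx":0,"dy":0,"dz":-0.7,"wx":0,"wy":0,"wz":0},{"hand":-1,"dx":0,"dy":0,"dz":0,"wx":0,"wy":0,"wz":0},{"hand":-0.4,"dx":0,"dy":0,"dz":0,"wx":0,"wy":0,"wz":0},{"hand":-0.4,"dx":0,"dy":0,"dz":0,"wx":0,"wy":0,"wz":0},{"hand":-0.4,"dx":0,"dy":0,"dz":0,"wx":0,"wy":0,"wz":0},{"hand":-0.4,"dx":0,"dy":0,"dz":0,"wx":0,"wy":0,"wz":0},{"hand":-0.4,"dx":0,"dy":0,"dz":1.5,"wx":0,"wy":0,"wz":0},{"hand":-0.4,"dx":0,"dy":0,"dz":4,"wx":0,"wy":0,"wz":0},{"hand":-0.4,"dx":0,"dy":0,"dz":4,"wx":0,"wy":0,"wz":0},{"hand":-1,"dx":-1,"dy":0,"dz":3.5,"wx":0,"wy":0,"wz":0}]'
```

```text
time_s: 22.5
position: [0.5251, -0.2719, 0.1273]
tcp_rot: [[0.999, 0.037, 0.003], [0.037, -0.999, -0.002], [0.003, 0.002, -1.0]]
force: [0.7, -0.6, -0.4]
opening: 0.266
```

```bash
python3 -m handwheel '[{"hand":-1,"dx":0,"dy":0.5,"dz":4,"wx":0,"wy":0,"wz":0},{"hand":-1,"dx":0,"dy":0.5,"dz":4,"wx":0,"wy":0,"wz":0},{"hand":-1,"dx":0,"dy":1,"dz":4,"wx":0,"wy":0,"wz":0},{"hand":-1,"dx":0,"dy":1,"dz":4,"wx":0,"wy":0,"wz":0},{"hand":-1,"dx":0,"dy":0,"dz":1.5,"wx":0,"wy":0,"wz":0},{"hand":-1,"dx":0,"dy":0,"dz":0,"wx":0,"wy":0,"wz":0},{"hand":-1,"dx":0,"dy":0,"dz":0,"wx":0,"wy":0,"wz":0}]'; python3 - <<'E'
from h import *
st()
q,e=cap('scene'); 
cv2.imwrite('pics/s11.png',cv2.resize(q[60:300,280:480],None,fx=2.5,fy=2.5)[:,:,::-1])
p,d=cap('top'); P=pts('top',d)
cv2.imwrite('pics/t11.png',p[:,:,::-1])
E
```

```text
time_s: 23.2
position: [0.523, -0.2408, 0.2994]
tcp_rot: [[0.999, 0.037, -0.0], [0.037, -0.999, -0.0], [-0.0, 0.0, -1.0]]
force: [1.3, -0.1, -0.4]
opening: 0.006
t 23.2 pos [ 0.523  -0.2408  0.2994] F [ 1.3 -0.1 -0.4] op 0.006
[[0.999, 0.037, -0.0], [0.037, -0.999, -0.0], [-0.0, 0.0, -1.0]] [-35.8  20.1  80.8  -0.   79.1  52.1]
```

View pics/s11.png

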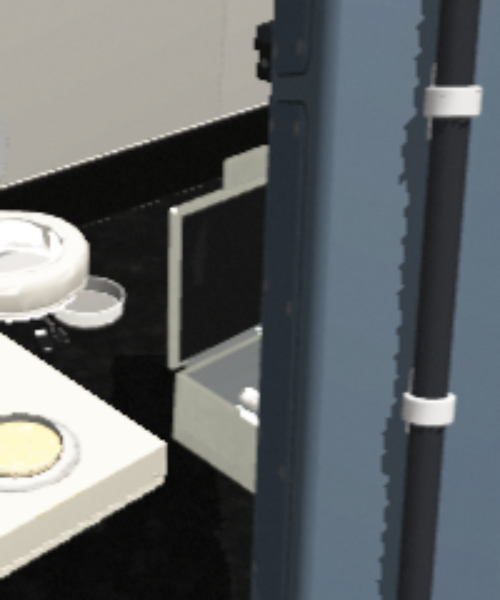

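View pics/t11.png

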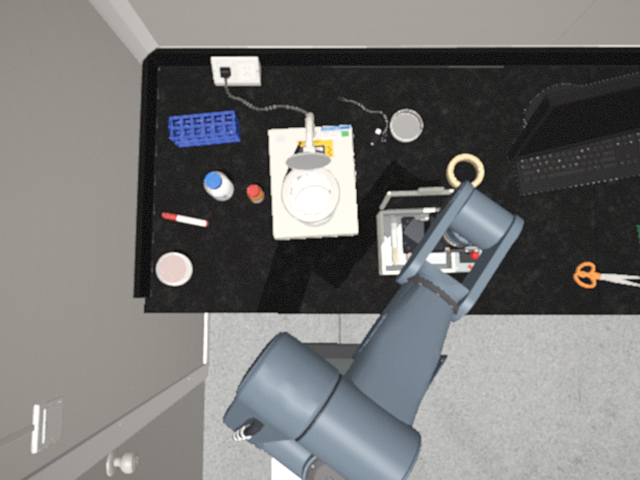

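```bash
python3 -m handwheel '[{"hand":-1,"dx":4,"dy":0,"dz":0,"wx":0,"wy":0,"wz":0},{"hand":-1,"dx":4,"dy":0,"dz":0,"wx":0,"wy":0,"wz":0},{"hand":-1,"dx":4,"dy":0,"dz":0,"wx":0,"wy":0,"wz":0},{"hand":-1,"dx":4,"dy":0,"dz":0,"wx":0,"wy":0,"wz":0},{"hand":-1,"dx":1.5,"dy":0,"dz":0,"wx":0,"wy":0,"wz":0},{"hand":-1,"dx":0,"dy":0,"dz":0,"wx":0,"wy":0,"wz":0},{"hand":-1,"dx":0,"dy":0,"dz":0,"wx":0,"wy":0,"wz":0}]'; python3 - <<'E'
from h import *
st()
q,e=cap('scene'); Q=pts('scene',e)
cv2.imwrite('pics/s12.png',cv2.resize(q[60:300,280:480],None,fx=2.5,fy=2.5)[:,:,::-1])
E
```

```text
time_s: 24.0
position: [0.6974, -0.241, 0.2968]
tcp_rot: [[0.999, 0.037, -0.004], [0.037, -0.999, 0.002], [-0.004, -0.002, -1.0]]
force: [-0.2, 0.4, 0.3]
opening: 0.004
t 24.0 pos [ 0.6974 -0.241   0.2968] F [-0.2  0.4  0.3] op 0.004
[[0.999, 0.037, -0.004], [0.037, -0.999, 0.002], [-0.004, -0.002, -1.0]] [-27.7  35.3  55.   -0.   89.9  60.2]
```

View pics/s12.png

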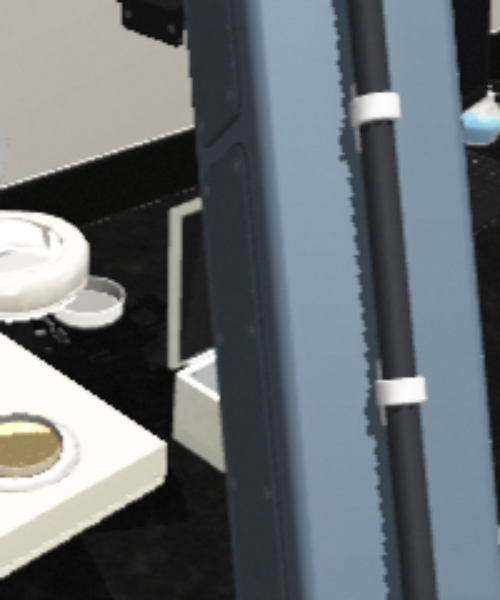

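```bash
python3 - <<'E'
from h import *
q,e=cap('scene'); Q=pts('scene',e)
for u,v in((335,62),(340,70),(348,74),(350,77),(345,66)): print(u,v,np.round(Q[v,u],3),q[v,u])
E
python3 -m handwheel '[{"hand":-1,"dx":0,"dy":0,"dz":-3,"wx":0,"wy":0,"wz":0},{"hand":-1,"dx":0,"dy":0,"dz":-3,"wx":0,"wy":0,"wz":0},{"hand":-1,"dx":0,"dy":0,"dz":-2.5,"wx":0,"wy":0,"wz":0},{"hand":-1,"dx":0,"dy":0,"dz":0,"wx":0,"wy":0,"wz":0},{"hand":-1,"dx":0,"dy":0,"dz":0,"wx":0,"wy":0,"wz":0}]'
```

```text
335 62 [ 0.704 -0.15   0.426] [14 15 15]
340 70 [ 0.696 -0.158  0.41 ] [19 18 19]
348 74 [ 0.666 -0.156  0.409] [17 18 18]
350 77 [ 0.659 -0.156  0.404] [16 18 18]
345 66 [ 0.678 -0.157  0.423] [17 16 17]
time_s: 24.6
position: [0.698, -0.2415, 0.2149]
tcp_rot: [[0.999, 0.036, -0.0], [0.036, -0.999, 0.0], [-0.0, -0.0, -1.0]]
force: [0.3, -0.5, 1.0]
opening: 0.01
```

```bash
python3 -m handwheel '[{"hand":-1,"dx":-1,"dy":0,"dz":-1.8,"wx":0,"wy":0,"wz":0},{"hand":-1,"dx":-1.3,"dy":0,"dz":0,"wx":0,"wy":0,"wz":0},{"hand":-1,"dx":-1.0,"dy":0,"dz":0,"wx":0,"wy":0,"wz":0},{"hand":-1,"dx":-1.2,"dy":0,"dz":0.1,"wx":0,"wy":0,"wz":0},{"hand":-1,"dx":-1.2,"dy":0,"dz":0,"wx":0,"wy":0,"wz":0},{"hand":-1,"dx":-1.3,"dy":0,"dz":0,"wx":0,"wy":0,"wz":0},{"hand":-1,"dx":0,"dy":0,"dz":0,"wx":0,"wy":0,"wz":0}]'; python3 - <<'E'
from h import *
st()
q,e=cap('scene'); Q=pts('scene',e)
cv2.imwrite('pics/s13.png',cv2.resize(q[60:300,280:480],None,fx=2.5,fy=2.5)[:,:,::-1])
E
```

```text
time_s: 25.3
position: [0.6289, -0.2423, 0.2002]
tcp_rot: [[0.999, 0.036, 0.004], [0.036, -0.999, -0.003], [0.004, 0.003, -1.0]]
force: [0.4, 0.2, -0.4]
opening: 0.005
t 25.3 pos [ 0.6289 -0.2423  0.2002] F [ 0.4  0.2 -0.4] op 0.005
[[0.999, 0.036, 0.004], [0.036, -0.999, -0.003], [0.004, 0.003, -1.0]] [-30.5  33.3  73.9  -0.   72.5  57.4]
```

View pics/s13.png

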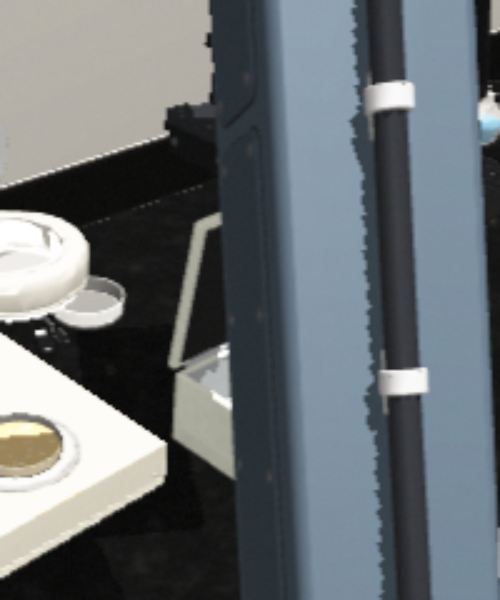

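```bash
python3 -m handwheel '[{"hand":-1,"dx":-1.6,"dy":-0.05,"dz":-0.3,"wx":0,"wy":0,"wz":0},{"hand":-1,"dx":-1.5,"dy":-0.05,"dz":-0.4,"wx":0,"wy":0,"wz":0},{"hand":-1,"dx":-1.4,"dy":-0.05,"dz":-0.5,"wx":0,"wy":0,"wz":0},{"hand":-1,"dx":-1.4,"dy":-0.05,"dz":-0.6,"wx":0,"wy":0,"wz":0},{"hand":-1,"dx":-1.3,"dy":-0.05,"dz":-0.8,"wx":0,"wy":0,"wz":0},{"hand":-1,"dx":-1.2,"dy":-0.05,"dz":-0.9,"wx":0,"wy":0,"wz":0},{"hand":-1,"dx":-1.1,"dy":-0.05,"dz":-1.0,"wx":0,"wy":0,"wz":0},{"hand":-1,"dx":-1.0,"dy":-0.05,"dz":-1.1,"wx":0,"wy":0,"wz":0},{"hand":-1,"dx":0,"dy":0,"dz":0,"wx":0,"wy":0,"wz":0}]'; python3 - <<'E'
from h import *
st()
q,e=cap('scene'); Q=pts('scene',e)
cv2.imwrite('pics/s14.png',cv2.resize(q[60:300,280:480],None,fx=2.5,fy=2.5)[:,:,::-1])
E
```

```text
time_s: 26.25
position: [0.5227, -0.245, 0.141]
tcp_rot: [[0.999, 0.036, -0.002], [0.036, -0.999, 0.001], [-0.001, -0.001, -1.0]]
force: [0.1, -0.3, -0.2]
opening: 0.007
t 26.25 pos [ 0.5227 -0.245   0.141 ] F [ 0.1 -0.3 -0.2] op 0.007
[[0.999, 0.036, -0.002], [0.036, -0.999, 0.001], [-0.001, -0.001, -1.0]] [-36.2  29.9  91.7  -0.   58.6  51.7]
```

View pics/s14.png

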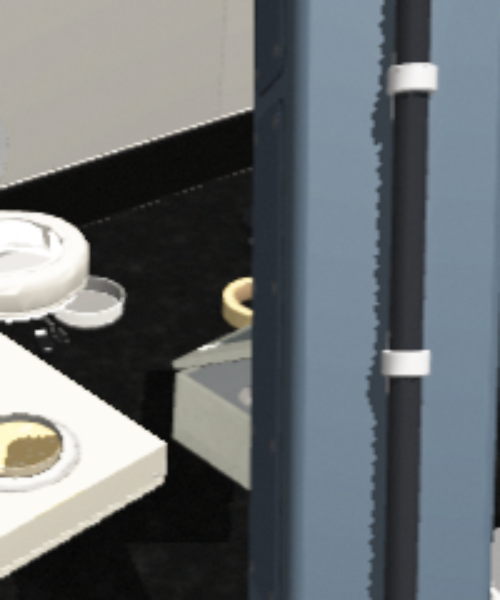

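```bash
python3 -m handwheel '[{"hand":-1,"dx":-0.8,"dy":0,"dz":-1.2,"wx":0,"wy":0,"wz":0},{"hand":-1,"dx":-0.7,"dy":0,"dz":-1.3,"wx":0,"wy":0,"wz":0},{"hand":-1,"dx":-0.6,"dy":0,"dz":-1.3,"wx":0,"wy":0,"wz":0},{"hand":-1,"dx":-0.5,"dy":0,"dz":-1.4,"wx":0,"wy":0,"wz":0},{"hand":-1,"dx":-0.3,"dy":0,"dz":-1.0,"wx":0,"wy":0,"wz":0},{"hand":-1,"dx":-0.2,"dy":0,"dz":-0.8,"wx":0,"wy":0,"wz":0},{"hand":-1,"dx":0,"dy":0,"dz":-0.6,"wx":0,"wy":0,"wz":0},{"hand":-1,"dx":0,"dy":0,"dz":0,"wx":0,"wy":0,"wz":0}]'; python3 - <<'E'
from h import *
st()
q,e=cap('scene'); Q=pts('scene',e)
cv2.imwrite('pics/s15.png',cv2.resize(q[120:300,320:520],None,fx=3,fy=3)[:,:,::-1])
E
```

```text
time_s: 27.1
position: [0.4922, -0.2448, 0.0646]
tcp_rot: [[0.999, 0.037, -0.001], [0.037, -0.999, 0.001], [-0.001, -0.001, -1.0]]
force: [-1.0, 0.6, 0.1]
opening: 0.002
t 27.1 pos [ 0.4922 -0.2448  0.0646] F [-1.   0.6  0.1] op 0.002
[[0.999, 0.037, -0.001], [0.037, -0.999, 0.001], [-0.001, -0.001, -1.0]] [-38.1  34.6  99.    0.   46.5  49.8]
```

View pics/s15.png

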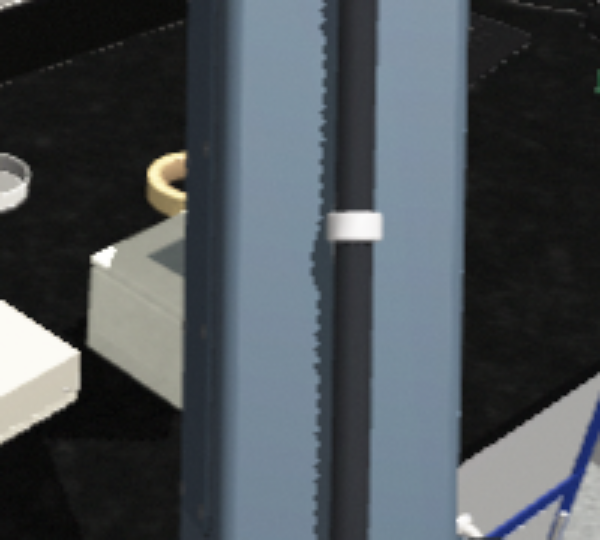

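```bash
python3 -m handwheel '[{"hand":-1,"dx":0,"dy":0,"dz":-0.2,"wx":0,"wy":0,"wz":0},{"hand":-1,"dx":0,"dy":0,"dz":-0.2,"wx":0,"wy":0,"wz":0},{"hand":-1,"dx":0,"dy":0,"dz":-0.1,"wx":0,"wy":0,"wz":0},{"hand":-1,"dx":0,"dy":0,"dz":0,"wx":0,"wy":0,"wz":0}]'
```

```text
time_s: 27.55
position: [0.4927, -0.2452, 0.062]
tcp_rot: [[0.999, 0.037, 0.001], [0.037, -0.999, -0.001], [0.001, 0.001, -1.0]]
force: [-3.1, 1.9, 10.7]
opening: 0.007
```

```bash
python3 -m handwheel '[{"hand":-1,"dx":0,"dy":0,"dz":1,"wx":0,"wy":0,"wz":0},{"hand":-1,"dx":0,"dy":0,"dz":4,"wx":0,"wy":0,"wz":0},{"hand":-1,"dx":0,"dy":0,"dz":4,"wx":0,"wy":0,"wz":0},{"hand":-1,"dx":0,"dy":4,"dz":4,"wx":0,"wy":0,"wz":0},{"hand":-1,"dx":0,"dy":4.5,"dz":0,"wx":0,"wy":0,"wz":0},{"hand":-1,"dx":0,"dy":4.5,"dz":0,"wx":0,"wy":0,"wz":0},{"hand":-1,"dx":0,"dy":4.5,"dz":0,"wx":0,"wy":0,"wz":0},{"hand":-1,"dx":0,"dy":4.5,"dz":0,"wx":0,"wy":0,"wz":0},{"hand":-1,"dx":0,"dy":0,"dz":0,"wx":0,"wy":0,"wz":0}]'; python3 ster.py; python3 - <<'E'
from h import *
st()
p,d=cap('top'); P=pts('top',d).reshape(-1,3)
cv2.imwrite('pics/t16.png',cv2.resize(p[180:315,340:500],None,fx=5,fy=5,interpolation=cv2.INTER_CUBIC)[:,:,::-1])
th=np.radians(2.1); c0=np.array([.5437,-.2459]); R=np.array([[np.cos(th),-np.sin(th)],[np.sin(th),np.cos(th)]])
L=np.c_[(P[:,:2]-c0)@R,P[:,2]]*1000
m=(abs(L[:,1])<90)&(L[:,0]>-80)&(L[:,0]<80); 
m&=abs(L[:,2]-97)<30; f=np.polyfit(L[m,0],L[m,2],1); print('lid slope,z',f, m.sum())
q,e=cap('scene'); Q=pts('scene',e).reshape(-1,3); cv2.imwrite('pics/s16.png',cv2.resize(q[150:300,330:530],None,fx=4,fy=4,interpolation=cv2.INTER_CUBIC)[:,:,::-1])
L=np.c_[(Q[:,:2]-c0)@R,Q[:,2]]*1000
m=(abs(L[:,1])<90)&(L[:,0]>-80)&(L[:,0]<80); 
m&=abs(L[:,2]-97)<30; f=np.polyfit(L[m,0],L[m,2],1); print('lid slope,z',f, m.sum())
E
```

```text
time_s: 28.45
position: [0.491, -0.0247, 0.1859]
tcp_rot: [[0.999, 0.043, -0.001], [0.043, -0.999, 0.002], [-0.001, -0.002, -1.0]]
force: [-0.3, 0.1, 0.0]
opening: 0.005
rim [465 244  13   8  40] [ 0.522  -0.3876  0.0861] [ 523.8 -393.7] [19.7 32.9] 1.474195957183838
rim [405 272  29  29 284] [ 0.4023 -0.2438  0.0806] [ 418.7 -249.6] [76.3 75.3] 2.985995054244995
pod 1827 [ 0.58522389 -0.28279543  0.05967558] ((541.7042846679688, -213.8023681640625), (439.61004638671875, 304.0445251464844), 71.55353546142578)
floor 37 0.023670483119483145
red 43 [ 0.502  -0.3905  0.1185] [[0.493, -0.3986, 0.1088], [0.5116, -0.3838, 0.1278]] ((502.677978515625, -390.9879150390625), (20.025150299072266, 14.804760932922363), 22.133377075195312)
474.0232558139535 254.53488372093022
org 73 [ 0.4135 -0.2484  0.1319] [[0.4051, -0.2721, 0.1096], [0.4199, -0.2274, 0.1408]] ((411.9474182128906, -250.27728271484375), (16.031959533691406, 47.05523681640625), 0.36979711055755615)
422.35616438356163 287.4109589041096
t 28.5 pos [ 0.492  -0.0272  0.186 ] F [ 0.5 -1.7  0.1] op 0.006
[[0.999, 0.042, -0.0], [0.042, -0.999, 0.0], [-0.0, -0.0, -1.0]] [-16.2  20.2 100.8   0.   59.   71.4]
lid slope,z [4.24710196e-04 9.74909621e+01] 3821
lid slope,z [1.35809402e-03 9.59688627e+01] 186
```

View pics/t16.png

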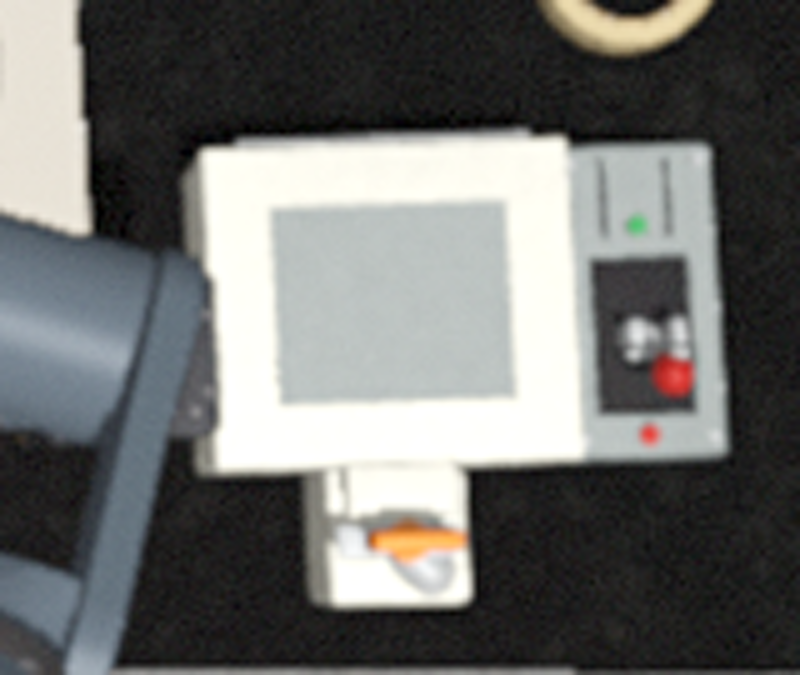

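View pics/s16.png

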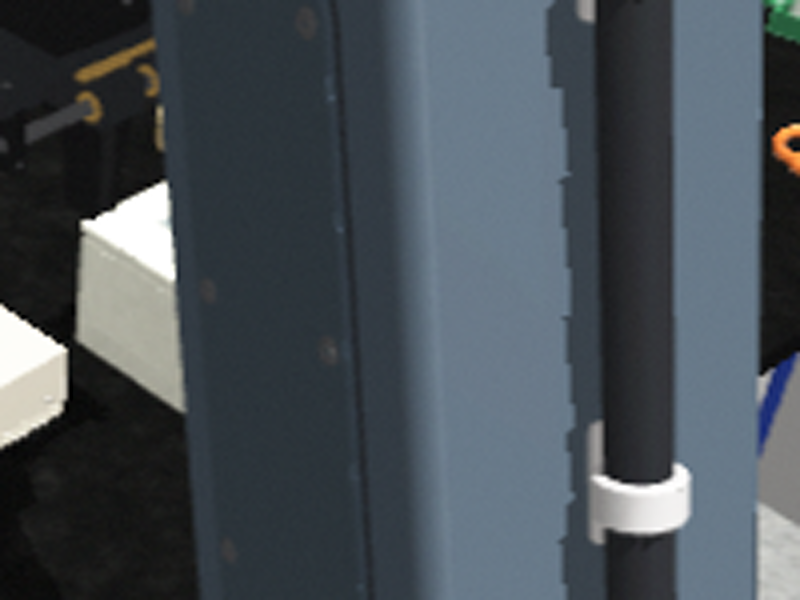

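```bash
python3 - <<'E'
from h import *
A=[]
for i in range(3):
    p,d=cap('top'); P=pts('top',d); H=cv2.cvtColor(p,cv2.COLOR_RGB2HSV)
    m=(H[...,1]>130)&(H[...,0]>=5)&(H[...,0]<22); m[:, :400]=0; m[:,450:]=0; m[:270]=0; m[305:]=0
    v,u=np.where(m); X=P[m]; t=X[:,2]>.133; y=X[t]
    w=np.array([plane('top',a,b,.1385)[:2] for a,b in zip(u,v)])
    A.append([*y[:,:2].mean(0),y[:,0].min(),y[:,0].max(),y[:,1].min(),y[:,1].max(),np.median(y[:,2]),*w.mean(0)])
    r=cv2.minAreaRect((y[:,:2]*1000).astype(np.float32)); print(t.sum(),r)
print(np.round(A,4))
E
```

```text
53 ((413.2760009765625, -250.78538513183594), (7.876776218414307, 44.85973358154297), 0.27614811062812805)
53 ((413.2729797363281, -250.63623046875), (7.884368419647217, 44.75006866455078), 0.27162039279937744)
54 ((413.2730712890625, -250.64288330078125), (7.878450870513916, 45.59593963623047), 0.2714003324508667)
[[ 0.4135 -0.2501  0.4093  0.4173 -0.2732 -0.2284  0.1365  0.4134 -0.247 ]
 [ 0.4139 -0.2494  0.4093  0.4173 -0.273  -0.2283  0.1365  0.4135 -0.2473]
 [ 0.4139 -0.2488  0.4093  0.4173 -0.2734 -0.2278  0.1367  0.4135 -0.2471]]
```

```bash
python3 -m handwheel '[{"hand":-0.2,"dx":-0.7,"dy":-2.0,"dz":0,"wx":0,"wy":0,"wz":0.142},{"hand":-0.2,"dx":-0.7,"dy":-2.0,"dz":0,"wx":0,"wy":0,"wz":0.142},{"hand":-0.2,"dx":-0.7,"dy":-2.0,"dz":0,"wx":0,"wy":0,"wz":0.142},{"hand":-0.2,"dx":-0.7,"dy":-2.0,"dz":0,"wx":0,"wy":0,"wz":0.142},{"hand":-0.2,"dx":-0.7,"dy":-2.0,"dz":0,"wx":0,"wy":0,"wz":0.142},{"hand":-0.2,"dx":-0.7,"dy":-2.0,"dz":0,"wx":0,"wy":0,"wz":0.142},{"hand":-0.2,"dx":-0.7,"dy":-2.0,"dz":0,"wx":0,"wy":0,"wz":0.142},{"hand":-0.2,"dx":-0.7,"dy":-2.0,"dz":0,"wx":0,"wy":0,"wz":0.142},{"hand":-0.2,"dx":-0.7,"dy":-2.0,"dz":0,"wx":0,"wy":0,"wz":0.142},{"hand":-0.2,"dx":-0.7,"dy":-2.0,"dz":0,"wx":0,"wy":0,"wz":0.142}]'; python3 -m handwheel '[{"hand":-0.2,"dx":-0.4,"dy":-1.2,"dz":0,"wx":0,"wy":0,"wz":0.142},{"hand":-0.2,"dx":-0.4,"dy":-1.1,"dz":0,"wx":0,"wy":0,"wz":0},{"hand":-0.2,"dx":0,"dy":0,"dz":0,"wx":0,"wy":0,"wz":0},{"hand":-0.2,"dx":0,"dy":0,"dz":0,"wx":0,"wy":0,"wz":0}]'; python3 -c "from h import *; st()"
```

```text
time_s: 29.75
position: [0.4218, -0.2321, 0.1856]
tcp_rot: [[0.11, 0.994, 0.0], [0.994, -0.11, -0.0], [-0.0, 0.0, -1.0]]
force: [0.5, -0.5, -0.2]
opening: 0.4
time_s: 30.15
position: [0.4143, -0.2531, 0.1855]
tcp_rot: [[-0.025, 1.0, -0.0], [1.0, 0.025, 0.001], [0.001, -0.0, -1.0]]
force: [-0.8, 0.3, 0.3]
opening: 0.4
t 30.15 pos [ 0.4143 -0.2531  0.1855] F [-0.8  0.3  0.3] op 0.4
[[-0.025, 1.0, -0.0], [1.0, 0.025, 0.001], [0.001, -0.0, -1.0]] [-44.7  19.7 101.7   0.   58.6 -46.1]
```

```bash
python3 -m handwheel '[{"hand":-0.2,"dx":-0.1,"dy":0.25,"dz":-3,"wx":0,"wy":0,"wz":0.012},{"hand":-0.2,"dx":0,"dy":0,"dz":-2.5,"wx":0,"wy":0,"wz":0},{"hand":-0.2,"dx":0,"dy":0,"dz":-2.5,"wx":0,"wy":0,"wz":0},{"hand":-0.2,"dx":0,"dy":0,"dz":-1.5,"wx":0,"wy":0,"wz":0},{"hand":-0.2,"dx":0,"dy":0,"dz":0,"wx":0,"wy":0,"wz":0},{"hand":-0.2,"dx":0,"dy":0,"dz":-1.0,"wx":0,"wy":0,"wz":0},{"hand":-0.2,"dx":0,"dy":0,"dz":0,"wx":0,"wy":0,"wz":0},{"hand":-0.2,"dx":0,"dy":0,"dz":0,"wx":0,"wy":0,"wz":0}]'; python3 - <<'E'
from h import *
st()
cap('top','t17.png');q,e=cap('scene','s17.png')
E
```

```text
time_s: 30.95
position: [0.4139, -0.2505, 0.081]
tcp_rot: [[-0.04, 0.999, 0.001], [0.999, 0.04, -0.001], [-0.001, 0.001, -1.0]]
force: [-0.5, -0.6, 0.2]
opening: 0.399
t 30.95 pos [ 0.4139 -0.2505  0.081 ] F [-0.5 -0.6  0.2] op 0.399
[[-0.04, 0.999, 0.001], [0.999, 0.04, -0.001], [-0.001, 0.001, -1.0]] [-44.4  29.3 107.9   0.   42.7 -46.7]
```

View pics/t17.png

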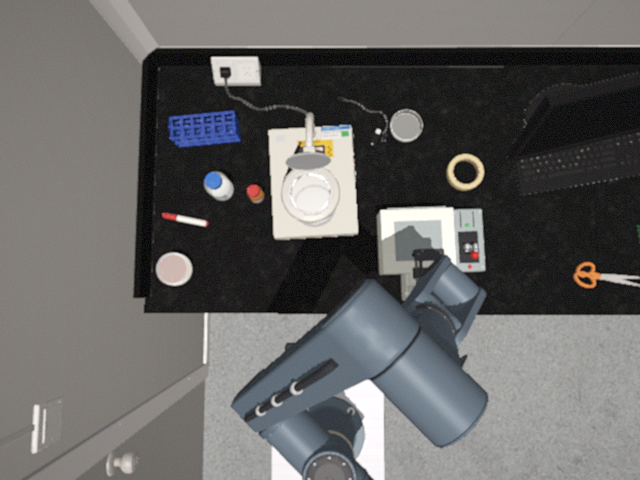

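View pics/s17.png

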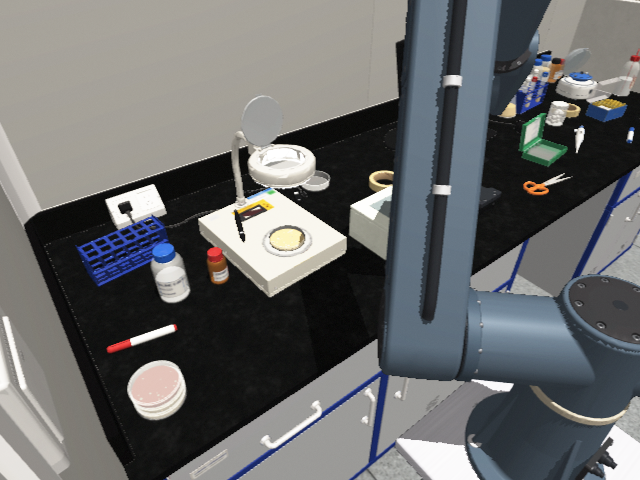

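Nothing is blocked: the hand is over the latch and there is no contact force. Now close on the wing.

```bash
python3 -m handwheel '[{"hand":-1,"dx":0,"dy":0,"dz":0,"wx":0,"wy":0,"wz":0},{"hand":-1,"dx":0,"dy":0,"dz":0,"wx":0,"wy":0,"wz":0},{"hand":-1,"dx":0,"dy":0,"dz":0,"wx":0,"wy":0,"wz":0},{"hand":-1,"dx":0,"dy":0,"dz":0,"wx":0,"wy":0,"wz":0},{"hand":-1,"dx":0,"dy":0,"dz":0,"wx":0,"wy":0,"wz":0}]'
```

```text
time_s: 31.55
position: [0.4115, -0.2504, 0.0808]
tcp_rot: [[-0.042, 0.999, -0.004], [0.999, 0.042, 0.0], [0.0, -0.004, -1.0]]
force: [-5.8, -1.9, 4.5]
opening: 0.134
```

```bash
python3 -m handwheel '[{"hand":-1,"dx":-0.2,"dy":0,"dz":0,"wx":0,"wy":0,"wz":0},{"hand":-1,"dx":0,"dy":0,"dz":0.05,"wx":0,"wy":0,"wz":-0.1},{"hand":-1,"dx":0,"dy":0,"dz":0.05,"wx":0,"wy":0,"wz":-0.1},{"hand":-1,"dx":0,"dy":0,"dz":0.05,"wx":0,"wy":0,"wz":-0.1},{"hand":-1,"dx":0,"dy":0,"dz":0.05,"wx":0,"wy":0,"wz":-0.1}]'; python3 -c "from h import *; st(); print(bot.read_state()['moment'])"
```

```text
time_s: 32.05
position: [0.4114, -0.2504, 0.0829]
tcp_rot: [[0.355, 0.935, -0.0], [0.935, -0.355, -0.0], [-0.0, -0.0, -1.0]]
force: [-1.1, 0.9, 4.5]
opening: 0.136
t 32.05 pos [ 0.4114 -0.2504  0.0829] F [-1.1  0.9  4.5] op 0.136
[[0.355, 0.935, -0.0], [0.935, -0.355, -0.0], [-0.0, -0.0, -1.0]] [-44.6  29.  108.   -0.   42.9 -23.8]
[-0.06542811  0.29872268  0.1320376 ]
```

Low forces and turning well. Continue.

```bash
python3 -m handwheel '[{"hand":-1,"dx":0,"dy":0,"dz":0.05,"wx":0,"wy":0,"wz":-0.1},{"hand":-1,"dx":0,"dy":0,"dz":0.05,"wx":0,"wy":0,"wz":-0.1},{"hand":-1,"dx":0,"dy":0,"dz":0.05,"wx":0,"wy":0,"wz":-0.1},{"hand":-1,"dx":0,"dy":0,"dz":0,"wx":0,"wy":0,"wz":-0.1},{"hand":-1,"dx":0,"dy":0,"dz":-0.05,"wx":0,"wy":0,"wz":-0.1},{"hand":-1,"dx":0,"dy":0,"dz":0,"wx":0,"wy":0,"wz":0}]'; python3 -c "from h import *; st(); print(bot.read_state()['moment'])"
```

```text
time_s: 32.65
position: [0.4113, -0.2504, 0.084]
tcp_rot: [[0.759, 0.652, -0.0], [0.652, -0.759, -0.0], [-0.0, -0.0, -1.0]]
force: [-1.7, 0.1, 4.7]
opening: 0.132
t 32.65 pos [ 0.4113 -0.2504  0.084 ] F [-1.7  0.1  4.7] op 0.132
[[0.759, 0.652, -0.0], [0.652, -0.759, -0.0], [-0.0, -0.0, -1.0]] [-44.6  28.9 108.   -0.   43.1   4.7]
[-0.15254814  0.38932557  0.08183216]
```

```bash
python3 -m handwheel '[{"hand":-1,"dx":0,"dy":0,"dz":-0.05,"wx":0,"wy":0,"wz":-0.1},{"hand":-1,"dx":0,"dy":0,"dz":-0.05,"wx":0,"wy":0,"wz":-0.1},{"hand":-1,"dx":0,"dy":0,"dz":-0.05,"wx":0,"wy":0,"wz":-0.1},{"hand":-1,"dx":0,"dy":0,"dz":-0.05,"wx":0,"wy":0,"wz":-0.1},{"hand":-1,"dx":0,"dy":0,"dz":-0.05,"wx":0,"wy":0,"wz":-0.1},{"hand":-1,"dx":0,"dy":0,"dz":-0.05,"wx":0,"wy":0,"wz":-0.1},{"hand":-1,"dx":0,"dy":0,"dz":0,"wx":0,"wy":0,"wz":-0.07},{"hand":-1,"dx":0,"dy":0,"dz":0,"wx":0,"wy":0,"wz":0},{"hand":-1,"dx":0,"dy":0,"dz":0,"wx":0,"wy":0,"wz":0}]'; python3 -c "from h import *; st(); print(bot.read_state()['moment'])"
```

```text
time_s: 33.55
position: [0.4111, -0.2502, 0.0808]
tcp_rot: [[0.999, 0.042, -0.001], [0.042, -0.999, 0.0], [-0.001, -0.0, -1.0]]
force: [-3.0, -0.1, 4.2]
opening: 0.134
t 33.55 pos [ 0.4111 -0.2502  0.0808] F [-3.  -0.1  4.2] op 0.134
[[0.999, 0.042, -0.001], [0.042, -0.999, 0.0], [-0.001, -0.0, -1.0]] [-44.6  29.3 108.1  -0.   42.6  42.9]
[-0.06681861  0.62173097  0.01157457]
```

```bash
python3 -m handwheel '[{"hand":-0.3,"dx":0,"dy":0,"dz":0,"wx":0,"wy":0,"wz":0},{"hand":-0.3,"dx":0,"dy":0,"dz":0,"wx":0,"wy":0,"wz":0},{"hand":-0.3,"dx":0,"dy":0,"dz":0,"wx":0,"wy":0,"wz":0},{"hand":-0.3,"dx":0,"dy":0,"dz":0,"wx":0,"wy":0,"wz":0},{"hand":-0.3,"dx":0,"dy":0,"dz":2,"wx":0,"wy":0,"wz":0},{"hand":-0.3,"dx":0,"dy":0,"dz":4,"wx":0,"wy":0,"wz":0},{"hand":-0.3,"dx":0,"dy":4,"dz":3,"wx":0,"wy":0,"wz":0},{"hand":-0.3,"dx":0,"dy":4,"dz":2,"wx":0,"wy":0,"wz":0},{"hand":-0.3,"dx":0,"dy":4,"dz":0,"wx":0,"wy":0,"wz":0},{"hand":-0.3,"dx":0,"dy":4,"dz":0,"wx":0,"wy":0,"wz":0}]';python3 -m handwheel '[{"hand":-0.3,"dx":0,"dy":4,"dz":0,"wx":0,"wy":0,"wz":0},{"hand":-0.3,"dx":0,"dy":2,"dz":0,"wx":0,"wy":0,"wz":0},{"hand":-0.3,"dx":0,"dy":0,"dz":0,"wx":0,"wy":0,"wz":0}]'; python3 - <<'E'
from h import *
st()
p,d=cap('top'); 
cv2.imwrite('pics/t18.png',cv2.resize(p[180:315,340:500],None,fx=5,fy=5,interpolation=cv2.INTER_CUBIC)[:,:,::-1])
E
python3 ster.py
```

```text
time_s: 34.55
position: [0.412, -0.0892, 0.1915]
tcp_rot: [[0.999, 0.04, 0.003], [0.04, -0.999, -0.001], [0.002, 0.001, -1.0]]
force: [0.3, 0.1, -0.3]
opening: 0.35
time_s: 34.85
position: [0.4106, -0.0279, 0.1906]
tcp_rot: [[0.999, 0.045, -0.001], [0.045, -0.999, 0.001], [-0.001, -0.001, -1.0]]
force: [-1.1, 0.3, 0.3]
opening: 0.349
t 34.85 pos [ 0.4106 -0.0279  0.1906] F [-1.1  0.3  0.3] op 0.349
[[0.999, 0.045, -0.001], [0.045, -0.999, 0.001], [-0.001, -0.001, -1.0]] [-19.6  13.5 110.8   0.   55.8  67.8]
rim [405 272  29  29 335] [ 0.4068 -0.2452  0.0796] [ 418.1 -250.3] [76.8 75. ] 1.907595157623291
pod 1951 [ 0.58401624 -0.26970211  0.05953406] ((541.3287963867188, -213.65475463867188), (438.7117004394531, 305.60089111328125), 71.66717529296875)
floor 65 0.021251717164004695
red 43 [ 0.5022 -0.3904  0.1185] [[0.4931, -0.3992, 0.109], [0.5117, -0.3838, 0.1263]] ((502.0591125488281, -391.02191162109375), (19.000804901123047, 14.754961967468262), 59.815773010253906)
474.0 254.46511627906978
org 89 [ 0.4132 -0.2471  0.129 ] [[0.3936, -0.2532, 0.1047], [0.4329, -0.2415, 0.1414]] ((412.089599609375, -247.71676635742188), (42.634788513183594, 13.762641906738281), 11.022127151489258)
421.65168539325845 287.5280898876405
```

View pics/t18.png

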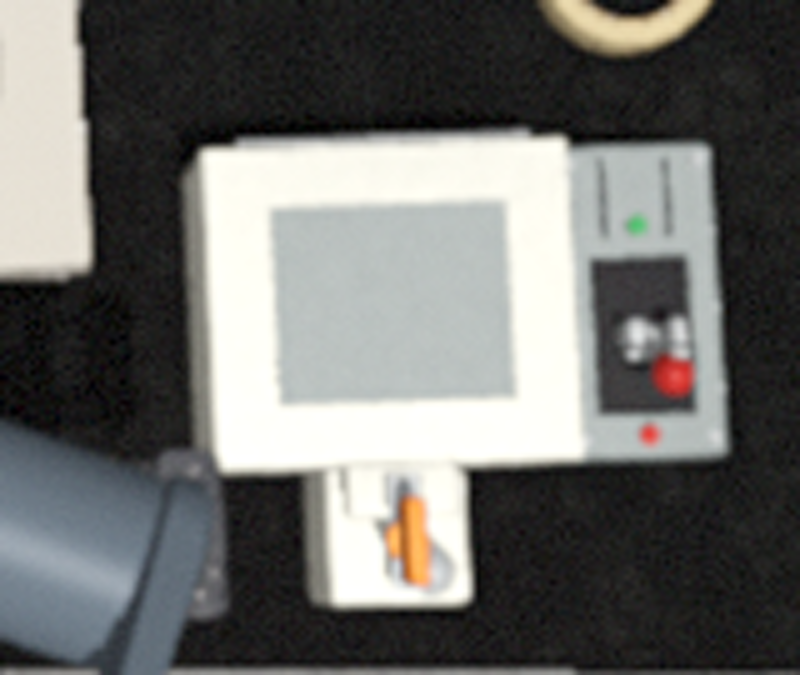

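```bash
python3 - <<'E'
from h import *
for i in range(3):
    p,d=cap('top'); P=pts('top',d); H=cv2.cvtColor(p,cv2.COLOR_RGB2HSV)
    m=(H[...,1]>130)&(H[...,0]>=5)&(H[...,0]<22); m[:, :400]=0; m[:,450:]=0; m[:265]=0; m[305:]=0
    X=P[m]; y=X[X[:,2]>.132]
    print(len(y),cv2.minAreaRect((y[:,:2]*1000).astype(np.float32)),np.degrees(np.polyfit(y[:,0],y[:,1],1)[0]),np.median(y[:,2]),np.percentile(X[:,2],97))
    # per-row pixel right edge
v,u=np.where(m); rows=sorted(set(v)); e=[(plane('top',u[v==r].max(),r,.1385)) for r in rows]; e=np.array(e); print(np.round(e,4)); print(np.degrees(np.polyfit(e[1:-1,0],e[1:-1,1],1)[0]))
E
```

```text
57 ((422.4481201171875, -120.71575927734375), (268.0534973144531, 41.641990661621094), 85.39561462402344) 0.7005809209147374 0.1357481485926608 0.14240669159603095
56 ((412.0375061035156, -249.61557006835938), (42.08847427368164, 10.92372989654541), 1.4092717170715332) 2.7937357454155918 0.1359497342659508 0.14046351388283174
50 ((412.1962585449219, -249.6007537841797), (42.6893196105957, 9.988252639770508), 8.591201782226562) 2.106079987301792 0.13636775758667707 0.14172802520173222
[[ 0.4329 -0.2491  0.1385]
 [ 0.4303 -0.2491  0.1385]
 [ 0.4277 -0.2517  0.1385]
 [ 0.4251 -0.2516  0.1385]
 [ 0.4224 -0.2516  0.1385]
 [ 0.4198 -0.2516  0.1385]
 [ 0.4172 -0.2515  0.1385]
 [ 0.4146 -0.2515  0.1385]
 [ 0.412  -0.2541  0.1385]
 [ 0.4094 -0.254   0.1385]
 [ 0.4067 -0.2514  0.1385]
 [ 0.4041 -0.2513  0.1385]
 [ 0.4015 -0.2513  0.1385]
 [ 0.3989 -0.2512  0.1385]
 [ 0.3963 -0.2512  0.1385]
 [ 0.3937 -0.2512  0.1385]
 [ 0.3911 -0.2511  0.1385]]
0.7873884639671966
```

```bash
python3 - <<'E'
from h import *
from scipy.optimize import least_squares
pp=[]
for i in range(3):
    p,d=cap('top'); P=pts('top',d); H=cv2.cvtColor(p,cv2.COLOR_RGB2HSV)
    m=(H[...,1]>130)&((H[...,0]<6)|(H[...,0]>172))&(P[...,2]>.095)&(P[...,2]<.14); m[:,:460]=0; m[:,490:]=0; m[:240]=0;m[270:]=0
    v,u=np.where(m); pp.append(P[m]); print(m.sum(),(u.min()+u.max())/2,(v.min()+v.max())/2, plane('top',(u.min()+u.max())/2,(v.min()+v.max())/2,.112), plane('top',u.mean(),v.mean(),.112))
X=np.vstack(pp); r=least_squares(lambda c:np.linalg.norm(X-c,axis=1)-.011,[.5,-.39,.112],loss='soft_l1',f_scale=.002); print(r.x)
q,e=cap('scene'); cv2.imwrite('pics/s18.png',cv2.resize(q[150:300,330:530],None,fx=4,fy=4)[:,:,::-1])
th=np.radians(2.1); R=np.array([[np.cos(th),-np.sin(th)],[np.sin(th),np.cos(th)]]); print((r.x[:2]-[.5437,-.2459])@R)
E
```

```text
45 474.0 254.5 [ 0.50249399 -0.39237864  0.112     ] [ 0.50264418 -0.39244181  0.112     ]
45 474.0 254.5 [ 0.50249399 -0.39237864  0.112     ] [ 0.50264418 -0.39244181  0.112     ]
43 474.0 254.5 [ 0.50249399 -0.39237864  0.112     ] [ 0.5027132 -0.3922592  0.112    ]
[ 0.50344761 -0.39405344  0.11258273]
[-0.04565425 -0.14657894]
```

View pics/s18.png

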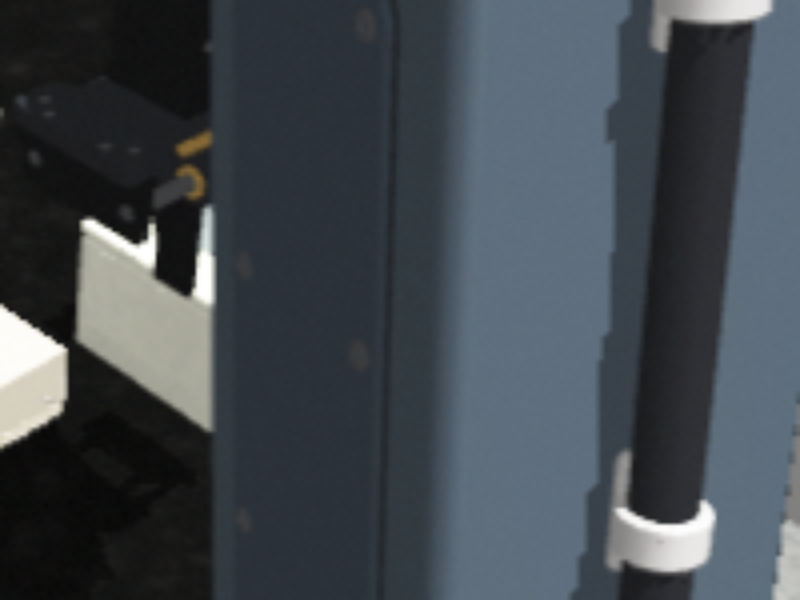

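```bash
python3 -m handwheel '[{"hand":-0.1,"dx":1,"dy":-4,"dz":0,"wx":0,"wy":0,"wz":0},{"hand":-0.1,"dx":1,"dy":-4,"dz":0,"wx":0,"wy":0,"wz":0},{"hand":-0.1,"dx":1,"dy":-4,"dz":0,"wx":0,"wy":0,"wz":0},{"hand":-0.1,"dx":1,"dy":-4,"dz":0,"wx":0,"wy":0,"wz":0},{"hand":-0.1,"dx":1,"dy":-4,"dz":0,"wx":0,"wy":0,"wz":0},{"hand":-0.1,"dx":1,"dy":-4,"dz":0,"wx":0,"wy":0,"wz":0},{"hand":-0.1,"dx":1,"dy":-4,"dz":0,"wx":0,"wy":0,"wz":0},{"hand":-0.1,"dx":1,"dy":-4,"dz":0,"wx":0,"wy":0,"wz":0},{"hand":-0.1,"dx":1,"dy":-3.5,"dz":0,"wx":0,"wy":0,"wz":0},{"hand":-0.1,"dx":0,"dy":0,"dz":0,"wx":0,"wy":0,"wz":0}]';python3 -m handwheel '[{"hand":-0.1,"dx":0,"dy":0,"dz":0,"wx":0,"wy":0,"wz":0},{"hand":-0.1,"dx":0,"dy":0,"dz":0,"wx":0,"wy":0,"wz":0}]'
```

```text
time_s: 36.3
position: [0.5024, -0.3915, 0.1902]
tcp_rot: [[0.999, 0.036, 0.002], [0.036, -0.999, -0.004], [0.002, 0.004, -1.0]]
force: [-0.3, 0.2, 0.3]
opening: 0.454
time_s: 36.5
position: [0.5007, -0.384, 0.1901]
tcp_rot: [[0.999, 0.041, -0.001], [0.041, -0.999, 0.002], [-0.001, -0.002, -1.0]]
force: [-0.3, 0.6, -0.1]
opening: 0.452
```

```bash
python3 -m handwheel '[{"hand":-0.1,"dx":0,"dy":0,"dz":-2,"wx":0,"wy":0,"wz":0},{"hand":-0.1,"dx":0,"dy":0,"dz":-2,"wx":0,"wy":0,"wz":0},{"hand":-0.1,"dx":0,"dy":0,"dz":0,"wx":0,"wy":0,"wz":0},{"hand":-0.1,"dx":0,"dy":0,"dz":0,"wx":0,"wy":0,"wz":0}]'
```

```text
time_s: 36.9
position: [0.5014, -0.3842, 0.1508]
tcp_rot: [[0.999, 0.042, -0.001], [0.042, -0.999, 0.001], [-0.001, -0.001, -1.0]]
force: [-0.2, -0.4, -0.3]
opening: 0.448
```

```bash
python3 -m handwheel '[{"hand":-0.1,"dx":0,"dy":-0.9,"dz":0,"wx":0,"wy":0,"wz":-0.005},{"hand":-0.1,"dx":0,"dy":0,"dz":-2.5,"wx":0,"wy":0,"wz":0},{"hand":-0.1,"dx":0,"dy":0,"dz":-2.5,"wx":0,"wy":0,"wz":0},{"hand":-0.1,"dx":0,"dy":0,"dz":-1.5,"wx":0,"wy":0,"wz":0},{"hand":-0.1,"dx":0,"dy":0,"dz":-1.0,"wx":0,"wy":0,"wz":0},{"hand":-0.1,"dx":0,"dy":0,"dz":0,"wx":0,"wy":0,"wz":0},{"hand":-0.1,"dx":0,"dy":0,"dz":-1.0,"wx":0,"wy":0,"wz":0},{"hand":-0.1,"dx":0,"dy":0,"dz":0,"wx":0,"wy":0,"wz":0},{"hand":-0.1,"dx":0,"dy":0,"dz":0,"wx":0,"wy":0,"wz":0}]'
```

```text
time_s: 37.8
position: [0.5018, -0.3945, 0.0659]
tcp_rot: [[0.999, 0.036, 0.0], [0.036, -0.999, -0.0], [0.0, 0.0, -1.0]]
force: [-0.1, -0.7, 0.4]
opening: 0.449
```

Close on the ball.

```bash
python3 -m handwheel '[{"hand":-1,"dx":0,"dy":0,"dz":0,"wx":0,"wy":0,"wz":0},{"hand":-1,"dx":0,"dy":0,"dz":0,"wx":0,"wy":0,"wz":0},{"hand":-1,"dx":0,"dy":0,"dz":0,"wx":0,"wy":0,"wz":0},{"hand":-1,"dx":0,"dy":0,"dz":0,"wx":0,"wy":0,"wz":0},{"hand":-1,"dx":0,"dy":0,"dz":0,"wx":0,"wy":0,"wz":0}]'
```

```text
time_s: 38.3
position: [0.5015, -0.3934, 0.0659]
tcp_rot: [[0.999, 0.036, -0.0], [0.036, -0.999, 0.002], [-0.0, -0.002, -1.0]]
force: [-0.3, 2.3, 3.7]
opening: 0.232
```

```bash
python3 -m handwheel '[{"hand":-1,"dx":-0.17,"dy":-0.01,"dz":0.36,"wx":0,"wy":0,"wz":0},{"hand":-1,"dx":-0.17,"dy":-0.01,"dz":0.36,"wx":0,"wy":0,"wz":0},{"hand":-1,"dx":-0.17,"dy":0,"dz":0.36,"wx":0,"wy":0,"wz":0},{"hand":-1,"dx":0,"dy":0,"dz":0,"wx":0,"wy":0,"wz":0},{"hand":-1,"dx":0,"dy":0,"dz":0,"wx":0,"wy":0,"wz":0}]'
```

```text
time_s: 38.8
position: [0.4968, -0.3937, 0.0756]
tcp_rot: [[0.999, 0.035, 0.001], [0.035, -0.999, 0.002], [0.001, -0.002, -1.0]]
force: [4.6, 4.4, -6.0]
opening: 0.227
```

```bash
python3 -m handwheel '[{"hand":-1,"dx":0.48,"dy":0.02,"dz":0.21,"wx":0,"wy":0,"wz":0},{"hand":-1,"dx":0.48,"dy":0.02,"dz":0.17,"wx":0,"wy":0,"wz":0},{"hand":-1,"dx":0.5,"dy":0.02,"dz":0.13,"wx":0,"wy":0,"wz":0},{"hand":-1,"dx":0.5,"dy":0.02,"dz":0.1,"wx":0,"wy":0,"wz":0},{"hand":-1,"dx":0.51,"dy":0.02,"dz":0.06,"wx":0,"wy":0,"wz":0},{"hand":-1,"dx":0.51,"dy":0.02,"dz":0.02,"wx":0,"wy":0,"wz":0},{"hand":-1,"dx":0,"dy":0,"dz":0,"wx":0,"wy":0,"wz":0}]'
```

```text
time_s: 39.5
position: [0.5266, -0.3926, 0.083]
tcp_rot: [[0.999, 0.036, -0.001], [0.036, -0.999, 0.001], [-0.0, -0.001, -1.0]]
force: [-1.7, 4.1, -7.3]
opening: 0.232
```

```bash
python3 -m handwheel '[{"hand":-1,"dx":0.51,"dy":0.02,"dz":-0.02,"wx":0,"wy":0,"wz":0},{"hand":-1,"dx":0.51,"dy":0.02,"dz":-0.06,"wx":0,"wy":0,"wz":0},{"hand":-1,"dx":0.5,"dy":0.02,"dz":-0.1,"wx":0,"wy":0,"wz":0},{"hand":-1,"dx":0.5,"dy":0.02,"dz":-0.13,"wx":0,"wy":0,"wz":0},{"hand":-1,"dx":0.48,"dy":0.02,"dz":-0.17,"wx":0,"wy":0,"wz":0},{"hand":-1,"dx":0.48,"dy":0.02,"dz":-0.21,"wx":0,"wy":0,"wz":0},{"hand":-1,"dx":0,"dy":0,"dz":0,"wx":0,"wy":0,"wz":0}]'
```

```text
time_s: 40.2
position: [0.5559, -0.3916, 0.0761]
tcp_rot: [[0.999, 0.036, -0.001], [0.036, -0.999, 0.001], [-0.001, -0.001, -1.0]]
force: [-3.4, 4.5, -5.7]
opening: 0.231
```

```bash
python3 -m handwheel '[{"hand":-1,"dx":-0.17,"dy":-0.01,"dz":-0.36,"wx":0,"wy":0,"wz":0},{"hand":-1,"dx":-0.16,"dy":0,"dz":-0.34,"wx":0,"wy":0,"wz":0},{"hand":-1,"dx":-0.14,"dy":0,"dz":-0.28,"wx":0,"wy":0,"wz":0},{"hand":-1,"dx":0,"dy":0,"dz":0,"wx":0,"wy":0,"wz":0},{"hand":-1,"dx":0,"dy":0,"dz":0,"wx":0,"wy":0,"wz":0}]'
```

```text
time_s: 40.7
position: [0.5531, -0.3919, 0.0685]
tcp_rot: [[0.999, 0.035, 0.003], [0.035, -0.999, -0.0], [0.003, 0.0, -1.0]]
force: [-1.0, 7.5, 0.6]
opening: 0.229
```

```bash
python3 -m handwheel '[{"hand":-0.1,"dx":0,"dy":0,"dz":0,"wx":0,"wy":0,"wz":0},{"hand":-0.1,"dx":0,"dy":0,"dz":0,"wx":0,"wy":0,"wz":0},{"hand":-0.1,"dx":0,"dy":0,"dz":0,"wx":0,"wy":0,"wz":0},{"hand":-0.1,"dx":0,"dy":0,"dz":0,"wx":0,"wy":0,"wz":0},{"hand":-0.1,"dx":0,"dy":0,"dz":2,"wx":0,"wy":0,"wz":0},{"hand":-0.1,"dx":0,"dy":0,"dz":4,"wx":0,"wy":0,"wz":0},{"hand":-0.1,"dx":0,"dy":0,"dz":4,"wx":0,"wy":0,"wz":0},{"hand":-0.1,"dx":-2,"dy":4,"dz":1,"wx":0,"wy":0,"wz":0},{"hand":-0.1,"dx":-2,"dy":4,"dz":0,"wx":0,"wy":0,"wz":0},{"hand":-0.1,"dx":-2,"dy":4,"dz":0,"wx":0,"wy":0,"wz":0}]'; python3 -m handwheel '[{"hand":-0.1,"dx":-2,"dy":4,"dz":0,"wx":0,"wy":0,"wz":0},{"hand":-0.1,"dx":-2,"dy":4,"dz":0,"wx":0,"wy":0,"wz":0},{"hand":-0.1,"dx":-2,"dy":4,"dz":0,"wx":0,"wy":0,"wz":0},{"hand":-0.1,"dx":-1,"dy":4,"dz":0,"wx":0,"wy":0,"wz":0},{"hand":-0.1,"dx":0,"dy":4,"dz":0,"wx":0,"wy":0,"wz":0},{"hand":-0.1,"dx":0,"dy":4,"dz":0,"wx":0,"wy":0,"wz":0},{"hand":-0.1,"dx":0,"dy":4,"dz":0,"wx":0,"wy":0,"wz":0},{"hand":-0.1,"dx":0,"dy":4,"dz":0,"wx":0,"wy":0,"wz":0},{"hand":-0.1,"dx":0,"dy":0,"dz":0,"wx":0,"wy":0,"wz":0},{"hand":-0.1,"dx":0,"dy":0,"dz":0,"wx":0,"wy":0,"wz":0}]'
python3 - <<'E'
from h import *
st()
p,d=cap('top'); P=pts('top',d)
cv2.imwrite('pics/t20.png',cv2.resize(p[180:315,340:500],None,fx=5,fy=5,interpolation=cv2.INTER_CUBIC)[:,:,::-1])
cap('scene','s20.png')
E
python3 ster.py | tail -4; python3 tubes.py
```

```text
time_s: 41.7
position: [0.4918, -0.2728, 0.1782]
tcp_rot: [[0.999, 0.035, 0.004], [0.035, -0.999, -0.004], [0.004, 0.004, -1.0]]
force: [0.3, 0.9, -0.2]
opening: 0.448
time_s: 42.7
position: [0.4226, 0.0479, 0.1773]
tcp_rot: [[0.999, 0.038, 0.003], [0.038, -0.999, -0.001], [0.003, 0.001, -1.0]]
force: [-0.4, -0.7, -0.6]
opening: 0.451
t 42.7 pos [0.4226 0.0479 0.1773] F [-0.4 -0.7 -0.6] op 0.451
[[0.999, 0.038, 0.003], [0.038, -0.999, -0.001], [0.003, 0.001, -1.0]] [ -8.6  15.7 110.2  -0.   53.9  79.2]
red 51 [ 0.5527 -0.389   0.1186] [[0.5443, -0.3966, 0.1024], [0.5627, -0.382, 0.1258]] ((553.257080078125, -389.1179504394531), (15.358663558959961, 19.361961364746094), 88.71029663085938)
473.03921568627453 235.68627450980392
org 87 [ 0.4131 -0.2471  0.1294] [[0.3935, -0.2531, 0.108], [0.433, -0.2412, 0.1417]] ((411.98968505859375, -247.80288696289062), (42.70769500732422, 13.259492874145508), 4.307890892028809)
421.67816091954023 287.57471264367814
scene [268 272  38  25 204] cent [0.553 0.111 0.017] z95 0.0252 rect [551.6 102.7] [103.    8.7] 90.0
```

View pics/t20.png

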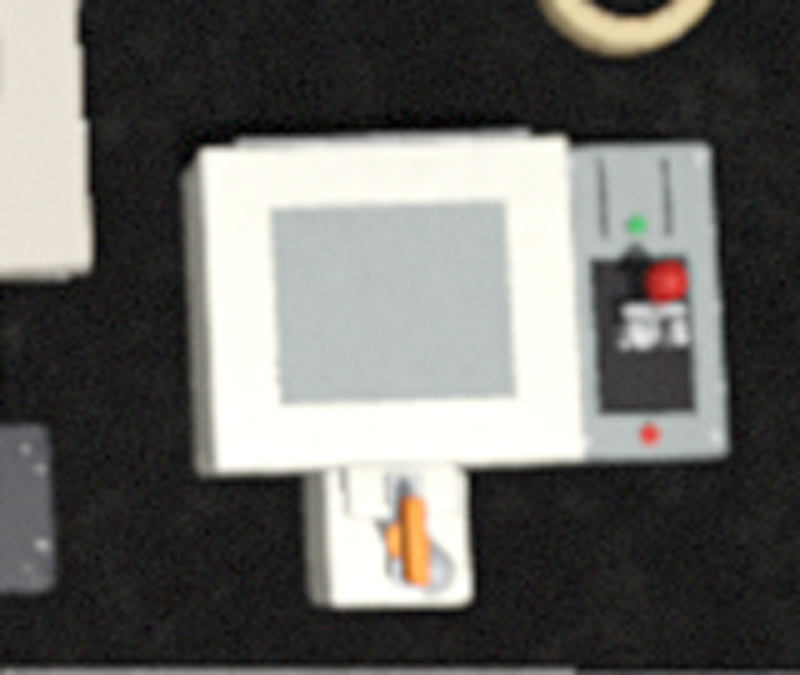

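View pics/s20.png

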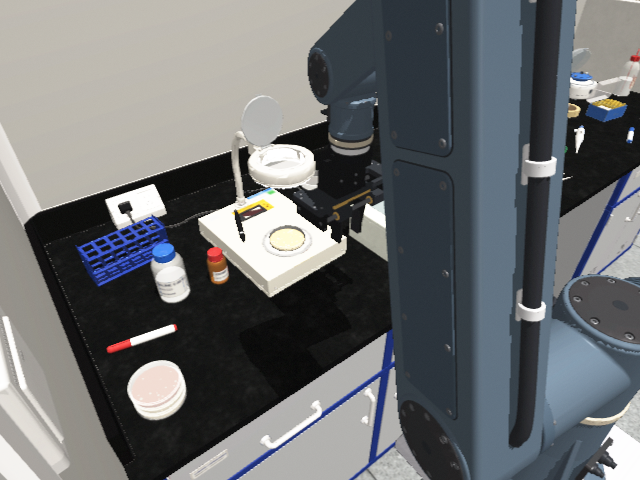

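```bash
python3 - <<'E'
from h import *
a=cv2.imread('pics/t11.png'); cv2.imwrite('pics/t11z.png',cv2.resize(a[180:290,370:490],None,fx=5,fy=5,interpolation=cv2.INTER_CUBIC))
cap('top','t21.png')
E
```

```text
(no output)
```

View pics/t11z.png

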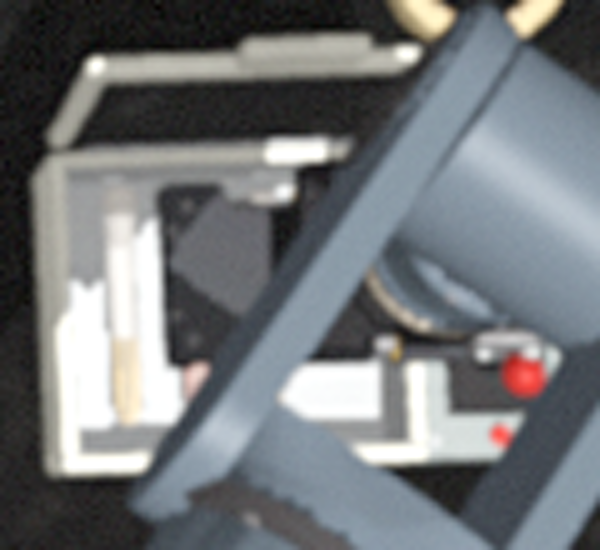

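View pics/t21.png

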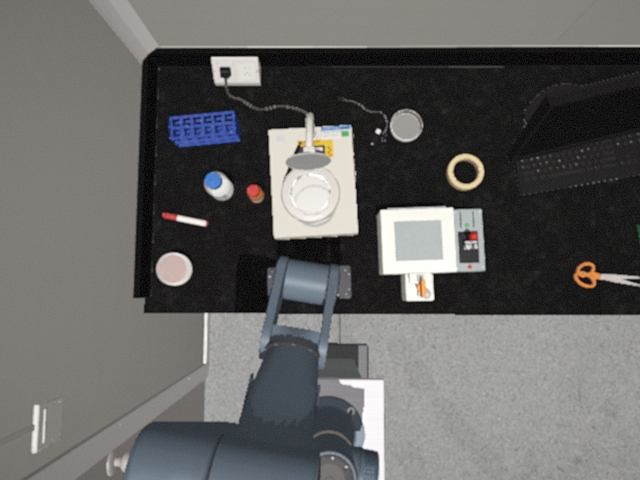

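The worktop holds no tubes, the lid is shut, the latch lies across the lip and the toggle leans to the green side. The hand touches nothing, so I am handing in.

```bash
python3 -c "
from rig import hand_in; print(hand_in())"
```

```text
the job is handed in; nothing more can be done
None
```

I put the three spent tubes that were on the bench (two tan, one pink) into the steriliser chamber. Then I shut the lid, locked the latch and switched the steriliser on, in that order. The job was handed in at about 43 s.

What the last checks showed:
- **Lid:** it measured flat in both views, with its top about 97 mm above the worktop.
- **Latch:** the wing lies front to back across the lip, at about the steriliser's own angle. It is back at its starting height, so it is in the locked detent.
- **Toggle:** the ball moved about 50 mm to the back and is at its original height, so the bat is in on the green side.
- **Bench:** neither view shows a tube left on the worktop. The bottles, the marker and the other things look unmoved, and the wrist force read about zero at the end.

Not confirmed or in disagreement:
- **Third tube:** I saw the first two tubes lying in the chamber, but the arm hid the third before the lid closed. I infer it is in place because the grip reading stayed steady until I released it at the chamber floor.
- **Height reading:** the reported tool height was about 36 mm lower than the fingertips really were. Both cameras showed it. The first grasp closed above the tube without moving it, and I corrected every height after that.
- **Latch position:** the camera's x for the wing was about 2 mm off from where the fingers met it. I corrected this before turning the latch.

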